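# After a sampling run: bottles, marker and stopper back to their own holders

### The job

Sort what is left over on the bench into its own holders: stand the two green-capped sample bottles in the empty blue two-cell carrier, one in each cell; lay the black marker lengthwise in the tray on top of the pens; and put the loose stopper into the tub with the foam stoppers. Do not tip the bottles over, and leave the small glass beaker by the tub standing where it is.

Things in the scene. Friction and masses are not known exactly. Their poses are not given: they have to be found in the camera images.
- bottle_a: One of two alike (either may go in either cell): a small white plastic sample bottle with a ribbed green cap and a green stripe, upright, 78 high. Body 52 across to 44 above the base, narrowing above; cap 40 across from 55 to 78 above the base: take it by the cap, from above. 0.06 to 0.13 kg. Origin: centre of the base; z up.
- bottle_b: The other: a small white plastic sample bottle with a ribbed green cap and a green stripe, upright, 78 high. Body 52 across to 44 above the base, narrowing above; cap 40 across from 55 to 78 above the base: take it by the cap, from above. 0.06 to 0.13 kg. Origin: centre of the base; z up.
- marker: black thick marker pen lying flat, 135 long along its y axis, 17 wide (x), 17 high. It lies close beside the taller bottles, so the hand has more room once those are away. Origin: centre of its underside, halfway along; z up. 0.018 kg
- stopper: small round plastic stopper standing upright, 27 across at its collar, 25 high, off-white with a yellow top. Origin: centre of its underside; z up. 0.012 kg
- carrier: empty blue slatted plastic bottle carrier, fixed, 86 (x) by 170 (y), 40 high; walls and middle divider 4 thick, floor 5 above its base. Two open cells 78 by 79 inside, their centres at y = +41.5 and -41.5 on its x = 0. Origin: centre of its underside; z up
- pen_tray: clear tray full of red, blue and white pens, fixed, 85 (x) by 188 (y), walls 34 high and 4 thick. The pens make a bed whose top is 24 above the tray's base; there the marker lies, lengthwise along y. Origin: centre of its underside; z up
- stopper_tub: clear rounded tub with cream foam stoppers, fixed, 116 (x) by 156 (y), 45 high at the rim; open inside 80 (x) by 125 (y). Foam stoppers lie 21 high over x -25..31, y -49..41, and 41 high in the middle (x -8..16, y -20..26): a flat place to set the stopper is on the lower ones at x 3, y -36. Origin: centre of its underside; z up
- beaker: small empty glass beaker that stands by and stays there, 54 across with a spout, 69 high, upright. Origin: centre of its underside; z up
Mind the look-alikes: they are no part of the job. Leave any yellow look-alike of the bottle_b alone.

How it is judged (in metres and radians):
At the end, for the whole second after the job is handed in: Both bottles upright (0.12 rad) on the carrier's floor, one per cell (17 mm of its centre); marker inside the pen tray, lengthwise within 0.35 rad; stopper inside the tub; all at rest; beaker standing within 30 mm of its start (x of bottle_a in the frame of carrier between -0.017 and 0.017 m and (y of bottle_a in the frame of carrier between 0.0245 and 0.0585 m or y of bottle_a in the frame of carrier between -0.0585 and -0.0245 m) and z of each of bottle_a, bottle_b in the frame of carrier below 0.012 m and angle between each of bottle_a, bottle_b's own z axis and vertical below 0.12 rad and linear speed of each of bottle_a, bottle_b, marker, stopper below 0.02 m/s and x of bottle_b in the frame of carrier between -0.017 and 0.017 m and (y of bottle_b in the frame of carrier between 0.0245 and 0.0585 m or y of bottle_b in the frame of carrier between -0.0585 and -0.0245 m) and x of marker in the frame of pen_tray between -0.033 and 0.033 m and y of marker in the frame of pen_tray between -0.03 and 0.03 m and z of marker in the frame of pen_tray below 0.045 m and angle between the y axis of marker and the y axis of pen_tray, either way round below 0.35 rad and x of stopper in the frame of stopper_tub between -0.055 and 0.055 m and y of stopper in the frame of stopper_tub between -0.075 and 0.075 m and z of stopper in the frame of stopper_tub below 0.06 m and distance of beaker from where it was at the start of the episode below 0.03 m and angle between beaker's own z axis and vertical below 0.15 rad); the robot touches nothing.
It fails at once if a sample bottle is tipped over (angle between any of bottle_a, bottle_b's own z axis and vertical above 0.7 rad).
It fails at once if the glass beaker is knocked over or pushed away (angle between beaker's own z axis and vertical above 0.5 rad or distance of beaker from where it was at the start of the episode above 0.03 m).
It also fails if it takes over 125 s, if anything falls off the work surface, if the arm or the gripper's body presses on something with over 40 N, if the wrist force passes 120 N, or if a joint passes its speed limit or range.

### The arm

A 6-joint arm with a two-finger parallel gripper is mounted at the origin on a cart in front of the work surface, level with it; the furniture and walls round the work are solid. World frame = base frame: x ahead of the robot, y to its left, z up, the work surface at z = 0. Lengths are in mm, angles in rad, forces in N, time in s.
With the tool pointing down it reaches from about 275 to 850 mm from the base axis. Payload 19 kg.
Tool frame: the origin (TCP) lies midway between the tips of the shut fingers; the grasp point (between the pads) lies 19 mm behind it (robot.hold_point_z is the distance from the TCP to the grasp point, in mm); z points along the fingers, y is the line along which they close (so a half turn about z gives the same grasp; the last joint's range is limited). The gripper opens to 85 mm and grips with 20 to 120 N. Pads are 22 mm wide; open, the fingers measure 114 mm over their backs; the gripper's body (76 mm by 85 mm) begins 54 mm behind the grasp point. The pads swing forward as they close: fully open they stand 13 mm farther back than shut.
Start: joints at [1.115, 0.15, 1.437, -0, 1.554, -0.134], TCP at [181.861, 545.451, 231.267] pointing down, gripper open.
Joint ranges: [-2.8, 2.8], [-0.68, 2.1], [0.12, 2.68], [-1.39, 4.53], [0.16, 2.79], [-2.81, 2.81]. Speed limits (rad/s): [1.89, 1.89, 2.22, 3.01, 3.01, 3.01].

### API

Orientations are given as a unit quaternion [x, y, z, w].
In Python, from rig import robot gives the robot as it stands.
- The arm moves only by the tool arm_command, never from a script. Its argument "targets" is a list that holds one entry, the list of rows, each a list of 7 numbers: the shift along the tool's x, y, z as a fraction of full scale, then the turn, a rotation vector about the tool's x, y, z as a fraction of full scale, then the opening, from 0 (shut) to 1 (fully open). In form: [[[x, y, z, rx, ry, rz, claw], ...]]. A call has 1 to 5 rows; each row is the pose to reach, as a shift and turn from the pose commanded when the call began, along the tool's axes at that moment; what a row does not reach only later rows make up. Full scale, the value 1, is 0.3 m for a shift and pi/2 rad for a turn. A row lasts 1/12 s, in which the tool goes at most 41.7 mm and 7.16 degrees, less where a joint would pass 70% of its speed; a pose out of reach is approached as far as the arm can. A call with a number of a shift or a turn outside -1 to 1 is refused whole. A call with a gripper value outside its range is refused whole. The fingers move at their own pace and stop on an object; "newtons" is the grip in N (left out, the last holds). Time passes only in rows, so rows that repeat a pose let the fingers close. It gives the time, the measured TCP pose, the force, the opening and the grip force at its end, in the units of the state.
- robot.get_obs(): the state, without advancing time (a new reading comes with each control period).
- robot.read_camera(name): name is "side" or "top" or "wrist"; returns the picture (480x640x3 uint8, blue, green, red); there is no depth.
- robot.camera_info(name): a dict with "fx", "fy", "cx", "cy" (pixels), "T" (4x4, takes a point from camera to world coordinates). Camera axes: x right, y down, z forward; pixel columns grow to the right and rows downward; lengths in mm; the calibration is good to about 2 mm. A picture is of the moment at which its call begins: read the wrist's pose just before it. camera_info takes no time and is no camera call; for the wrist camera it gives the pose at the moment of the call.
- robot.finish_job(): hands the job in; it is judged then, once.
Trained networks look in the newest picture that a camera, given by its name, has taken for a name from the list of things; names that differ only in an ending like _2 or _b are one class to them, and where a whole thing is asked for, a point or a joint stands for the part that bears it (a point fixed in the world has none). Each returns a list of dicts, best first, with "confidence" (0 to 1); they miss things now and then, are a little off and sometimes report something else, mostly with a low value. They report only what shows in the picture. A call takes as long as a camera call. They do not tell look-alikes from the thing itself.
- robot.search_frame(thing, camera): "position" ([x, y, z] in mm, in the coordinates of the camera as it stood for that picture, good to about 4 mm: the middle of the surface that is visible of it).
- robot.spot_point(thing, camera): "position" ([x, y, z] in mm, in the coordinates of the camera as it stood for that picture, good to about 4 mm: a listed point, or the origin of a listed thing).
The state is a dict: "clock": time; "joints": joint angles; "qvel": joint speeds; "tau": joint torques, N m; "eef_pos": TCP position; "orientation": TCP orientation; "ft_force": force on the tool from outside, world axes, zero at the start; "wrist_torque": the same for the moment, N m; "opening": finger opening in mm; "grasp_force": force on a finger pad.
Only numpy, scipy, OpenCV 4.12 (cv2) and the standard library are available. Lean on these libraries where they do the work, as an engineer would, in place of code of your own. Each camera call takes 0.05 s, during which the arm holds its last target. There are 200 camera calls.

## Working session

There is one attempt and no reset: what is moved stays moved. The work goes in short steps, Python scripts to look and compute and a tool call to move; the robot and the scene stay as the last step left them, time stands still between calls to the robot, and variables do not carry over. Pictures are saved under pics/ and viewed, at most 14 in all, crops included, and the job is handed in when it is done.

Besides the shell and the picture viewer there is one more tool, called as name([rows], argument=value, ...), one row to a line, values as JSON. arm_command: Moves the arm, as the interface text tells. Shift numbers are shares of 0.3 m and turn numbers shares of pi/2 rad, none past 1 either way. Its arguments: {"type":"object","properties":{"targets":{"type":"array","items":{"type":"array","items":{"type":"array","items":{"type":"number","minimum":-1,"maximum":1}}}},"newtons":{"type":"number"}},"required":["targets"]}

```bash
mkdir -p pics; ls
cat > h.py <<'E'
import numpy as np, cv2
from rig import robot
from scipy.spatial.transform import Rotation as R
def w(cam,p):
    T=np.array(robot.camera_info(cam)["T"]); return (T@np.r_[p,1])[:3]
def snap(cam,name):
    im=robot.read_camera(cam); cv2.imwrite("pics/"+name,im); return im
E
python3 - <<'E'
from h import *
o=robot.get_obs(); print(o['clock'],o['eef_pos'],o['orientation'],o['opening'],robot.hold_point_z)
for c in ["top","side"]:
    snap(c,c+"1.png"); i=robot.camera_info(c); print(c,i['fx'],i['cx'],i['cy'],np.round(i['T'],3).tolist())
    for t in ["bottle_a","marker","stopper","carrier","pen_tray","stopper_tub","beaker"]:
        for r in robot.spot_point(t,c): print(c,t,np.round(w(c,r['position'])),round(r['confidence'],2))
E
```

```text
pics
0.0 [181.79049578 545.26813267 230.70852988] [ 1.60207299e-01  9.87083230e-01 -5.45686595e-04 -1.45991598e-04] 85.55112336597085 18.700000000000003
top 580.0153010124509 319.09434309308216 237.45609404023747 [[0.011, -0.989, 0.145, 298.816], [-1.0, -0.011, -0.001, -62.656], [0.003, -0.145, -0.989, 1478.054], [0.0, 0.0, 0.0, 1.0]]
top bottle_a [ 378. -331.    1.] 0.74
top bottle_a [ 348. -254.    1.] 0.72
top bottle_a [ 410. -266.    0.] 0.66
top bottle_a [ 691. -314.    2.] 0.61
top marker [ 376. -331.   -1.] 0.54
top stopper [ 495. -261.    2.] 0.5
top carrier [589. 334.  -2.] 0.93
top pen_tray [657. 150.   0.] 0.75
top stopper_tub [ 455. -445.    2.] 0.89
top beaker [ 309. -430.    5.] 0.94
side 565.2599227640363 314.1468042363186 243.53533236908356 [[0.999, 0.015, -0.037, 555.411], [0.039, -0.618, 0.785, -1217.712], [-0.011, -0.786, -0.618, 953.934], [0.0, 0.0, 0.0, 1.0]]
side bottle_a [ 407. -265.    3.] 0.93
side bottle_a [ 694. -313.    2.] 0.9
side bottle_a [ 342. -249.    0.] 0.73
side marker [ 376. -333.    2.] 0.72
side stopper [ 496. -255.   -1.] 0.65
side carrier [583. 341.  -5.] 0.9
side pen_tray [651. 152.  -1.] 0.68
side stopper_tub [ 456. -446.    1.] 0.78
side beaker [ 305. -427.    3.] 0.69
```

View pics/top1.png

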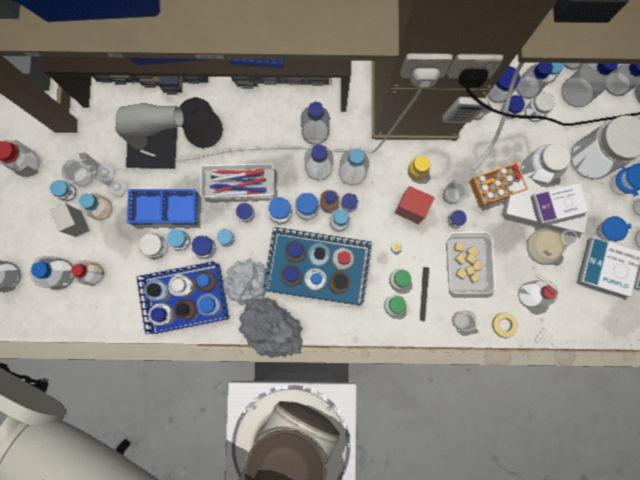

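View pics/side1.png

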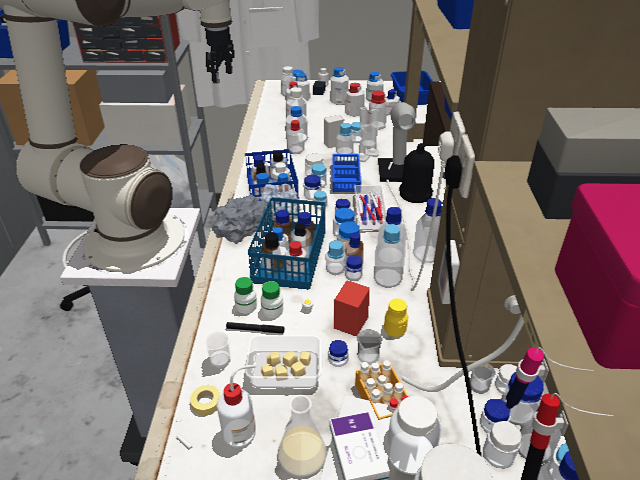

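The top view shows two green-capped bottles at about (401,280) and (397,305). The marker is at (424,293), running along world x, and the stopper is at (396,247). The tub is at (470,265), the beaker at (465,321), the empty blue carrier at (163,207) and the pen tray at (239,182). The yellow look-alike at (420,167) is to be left alone. The side view agrees.

Next I move towards the carrier for a close look.

arm_command([
  [[-0.6, -0.2, -0.25, 0, 0, -0.205, 1], [-0.6, -0.2, -0.25, 0, 0, -0.205, 1], [-0.6, -0.2, -0.25, 0, 0, -0.205, 1], [-0.6, -0.2, -0.25, 0, 0, -0.205, 1], [-0.6, -0.2, -0.25, 0, 0, -0.205, 1]],
])

```text
clock: 1.22
eef_pos: [332.1, 432.2, 305.9]
orientation: [-0.001, 1.0, 0.0, 0.0]
ft_force: [0.2, 1.0, 0.0]
opening: 85.2
grasp_force: 0.0
```

```bash
cat >> h.py <<'E'
def go(p,psi):
    "shift/turn (fractions) from the present pose to TCP p (mm), tool down, closing line at yaw psi"
    o=robot.get_obs(); Q=R.from_quat(o['orientation'])
    c,s=np.cos(psi),np.sin(psi)
    G=R.from_matrix(np.array([[-s,c,0],[c,s,0],[0,0,-1]]).astype(float))
    d=Q.inv().apply(np.array(p)-o['eef_pos'])/300; r=(Q.inv()*G).as_rotvec()/(np.pi/2)
    print("go",np.round(d,3),np.round(r,3),"steps",round(np.linalg.norm(d)*300/41.7,1))
E
python3 - <<'E'
from h import *
o=robot.get_obs(); print(o['clock'],o['eef_pos'],o['orientation'],o['joints'])
T=np.array(robot.camera_info("wrist")["T"]); print(np.round(T,2))
go([500,250,330],1.571)
E
```

```text
1.2167 [332.10356629 432.18832371 305.90845055] [-7.30121355e-04  9.99999728e-01  4.64282001e-05  9.41988814e-05] [ 7.74272205e-01  7.35751592e-02  1.37386085e+00 -6.56929577e-05
  1.69395698e+00 -7.97992441e-01]
[[-0.0000e+00  9.6000e-01  2.6000e-01  2.6489e+02]
 [ 1.0000e+00  0.0000e+00  0.0000e+00  4.3156e+02]
 [ 0.0000e+00  2.6000e-01 -9.6000e-01  4.4867e+02]
 [ 0.0000e+00  0.0000e+00  0.0000e+00  1.0000e+00]]
go [-0.559 -0.608 -0.08 ] [0.    0.    0.001] steps 6.0
```

arm_command([
  [[-0.35, -0.31, -0.08, 0, 0, 0, 1], [-0.35, -0.31, -0.08, 0, 0, 0, 1], [-0.35, -0.31, -0.08, 0, 0, 0, 1], [-0.69, -0.62, -0.08, 0, 0, 0, 1], [-0.69, -0.62, -0.08, 0, 0, 0, 1]],
])

```text
clock: 1.63
eef_pos: [486.3, 294.2, 328.3]
orientation: [-0.0, 1.0, 0.0, 0.0]
ft_force: [1.5, 2.0, 0.2]
opening: 85.4
grasp_force: 0.0
```

arm_command([
  [[0, 0, 0, 0, 0, 0, 1], [0, 0, 0, 0, 0, 0, 1]],
])

```text
clock: 1.8
eef_pos: [486.3, 294.3, 327.3]
orientation: [0.002, 1.0, -0.0, -0.0]
ft_force: [0.4, 0.8, 0.1]
opening: 85.8
grasp_force: 0.0
```

Run:
```python
from h import *
o=robot.get_obs(); print(o['clock'],o['eef_pos'],o['joints'])
i=robot.camera_info("wrist"); print(i['fx'],i['cx'],i['cy'])
snap("wrist","w1.png")
for t in ["carrier","pen_tray"]:
    for r in robot.spot_point(t,"wrist"): print(t,np.round(w("wrist",r['position'])),round(r['confidence'],2))
```

```text
1.8 [486.34620002 294.25911557 327.25329638] [ 4.08653360e-01  1.24205320e-01  1.27618382e+00 -1.02058177e-04
  1.74198387e+00 -1.15895126e+00]
400.95180469182424 314.8045730831553 239.12104066739312
carrier [583. 343.   1.] 0.83
pen_tray [656. 151.   1.] 0.84
```

View pics/w1.png

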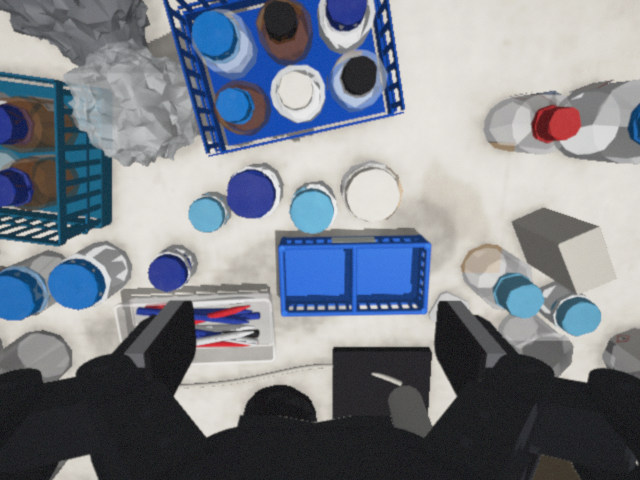

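The wrist view shows the carrier with outer rim corners at about (277,234), (430,232), (430,313) and (281,315). The tray is at (117,292)–(274,360), slightly turned. I'll back-project the rims at their heights and overlay the models on the wrist and top pictures.

```bash
cat >> h.py <<'E'
def cam(name): 
    i=robot.camera_info(name); return np.array([[i['fx'],0,i['cx']],[0,i['fy'],i['cy']],[0,0,1]]),np.array(i['T'])
def back(name,uv,z,KT=None):
    K,T=KT or cam(name); d=T[:3,:3]@np.linalg.inv(K)@np.array([*uv,1.]); return T[:3,3]+d*(z-T[2,3])/d[2]
def proj(name,P,KT=None):
    K,T=KT or cam(name); c=np.linalg.inv(T)@np.vstack([np.array(P,float).T,np.ones(len(P))]); p=K@c[:3]; return (p[:2]/p[2]).T
def box(x,y,yaw,lx,ly,z):
    c,s=np.cos(yaw),np.sin(yaw); q=np.array([[-1,-1],[1,-1],[1,1],[-1,1]])*[lx/2,ly/2]
    return np.c_[q@np.array([[c,s],[-s,c]])+[x,y],np.full(4,z)]
def tri(views):
    "views: (K,T,uv) list -> least-squares point"
    A=np.zeros((3,3));b=np.zeros(3)
    for K,T,uv in views:
        d=T[:3,:3]@np.linalg.inv(K)@np.array([*uv,1.]);d/=np.linalg.norm(d);M=np.eye(3)-np.outer(d,d);A+=M;b+=M@T[:3,3]
    return np.linalg.solve(A,b)
E
python3 - <<'E'
from h import *
for n,uvs,z in [("carrier",[(277,234),(430,232),(430,313),(281,315)],40),("tray",[(117,299),(270,292),(274,359),(125,363)],34)]:
    P=np.array([back("wrist",u,z) for u in uvs]); print(n,np.round(P.mean(0)),[round(float(np.linalg.norm(P[i]-P[(i+1)%4]))) for i in range(4)],"yaw",np.round(np.arctan2(P[0]-P[1],P[1]-P[0]+1e-9)[0],3), [round(float(np.arctan2(-(b-a)[0],(b-a)[1])),3) for a,b in [(P[0],P[1]),(P[3],P[2])]])
a=cv2.imread("pics/w1.png"); b=cv2.imread("pics/top1.png")
for nm,im in (("wrist",a),("top",b)):
    for x,y,yaw,lx,ly,z in [(585,340,0,86,170,40),(585,340,0,86,170,0),(655,151,0.05,85,188,34),(655,151,.05,85,188,0)]:
        cv2.polylines(im,[np.round(proj(nm,box(x,y,yaw,lx,ly,z))*16).astype(int)],True,(0,255,255) if z else (0,255,0),1,cv2.LINE_AA,4)
A=cv2.resize(a[210:390,90:460],None,fx=2,fy=2); B=cv2.resize(b[150:240,110:295],None,fx=4,fy=4)[:240]
B=cv2.resize(b[155:235,110:295],None,fx=3,fy=3); B=cv2.copyMakeBorder(B,0,0,0,A.shape[1]-B.shape[1],cv2.BORDER_CONSTANT) if B.shape[1]<A.shape[1] else B[:,:A.shape[1]]
cv2.imwrite("pics/ov1.png",np.vstack([A,B]))
E
```

```text
carrier [577. 341.  40.] [170, 98, 175, 98] yaw 2.356 [0.015, 0.016]
tray [649. 154.  34.] [181, 89, 184, 85] yaw 2.356 [0.05, 0.031]
```

View pics/ov1.png

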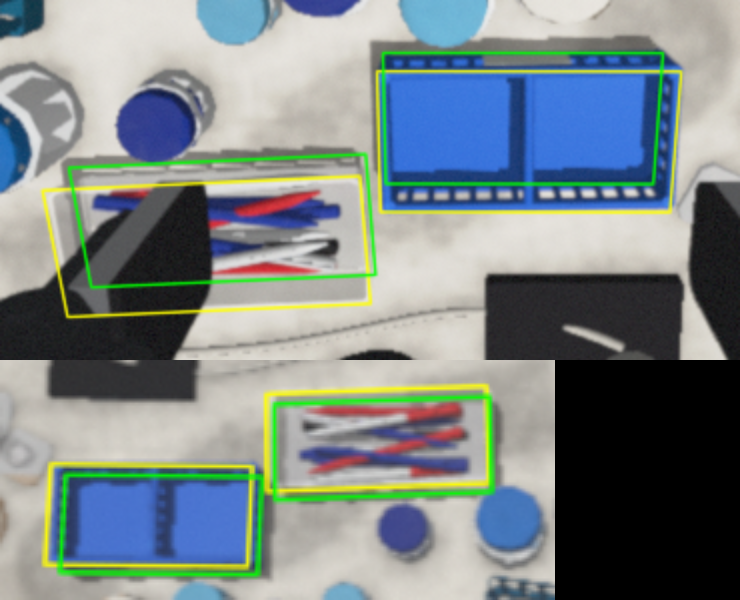

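The carrier fits at (585, 339) with yaw about 0, and the tray at (654, 151) with yaw about 0.05; both overlays match. Next I look over the bottles.

arm_command([
  [[0.11, -0.67, 0, 0, 0, 0, 1], [0.11, -0.67, 0, 0, 0, 0, 1], [0.11, -0.67, 0, 0, 0, 0, 1], [0.11, -0.67, 0, 0, 0, 0, 1], [0.11, -0.67, 0, 0, 0, 0, 1]],
])

```text
clock: 2.37
eef_pos: [450.6, 94.2, 328.0]
orientation: [-0.001, 1.0, -0.0, 0.0]
ft_force: [0.6, -0.8, -0.3]
opening: 85.5
grasp_force: 0.0
```

arm_command([
  [[0.11, -0.67, 0, 0, 0, 0, 1], [0.11, -0.67, 0, 0, 0, 0, 1], [0.11, -0.67, 0, 0, 0, 0, 1], [0.11, -0.67, 0, 0, 0, 0, 1], [0.11, -0.67, 0, 0, 0, 0, 1]],
])

```text
clock: 2.78
eef_pos: [418.2, -107.0, 328.1]
orientation: [-0.001, 1.0, -0.0, 0.001]
ft_force: [0.5, 0.1, -0.4]
opening: 85.3
grasp_force: 0.0
```

arm_command([
  [[0.11, -0.67, 0, 0, 0, 0, 1], [0.11, -0.67, 0, 0, 0, 0, 1], [0.11, -0.67, 0, 0, 0, 0, 1], [0.11, -0.67, 0, 0, 0, 0, 1], [0.11, -0.67, 0, 0, 0, 0, 1]],
])

```text
clock: 3.2
eef_pos: [385.8, -308.3, 328.0]
orientation: [-0.001, 1.0, -0.0, 0.0]
ft_force: [1.5, 0.1, -0.8]
opening: 85.4
grasp_force: 0.0
```

arm_command([
  [[0, 0, 0, 0, 0, 0, 1], [0, 0, 0, 0, 0, 0, 1]],
])

```text
clock: 3.37
eef_pos: [386.2, -307.6, 327.3]
orientation: [0.0, 1.0, 0.0, -0.0]
ft_force: [0.7, 0.9, 0.3]
opening: 84.9
grasp_force: 0.0
```

Run:
```python
from h import *
o=robot.get_obs(); print(o['clock'],o['eef_pos'],o['orientation'])
snap("wrist","w2.png"); K,T=cam("wrist"); np.savez("w2.npz",K=K,T=T)
for t in ["bottle_a","marker","stopper","stopper_tub","beaker"]:
    for r in robot.spot_point(t,"wrist"): print(t,np.round(w("wrist",r['position'])),round(r['confidence'],2))
```

```text
3.3667 [ 386.15265884 -307.60647264  327.33828421] [ 4.18750580e-04  9.99999837e-01  2.98523093e-04 -2.49573882e-04]
bottle_a [ 698. -309.    5.] 0.89
bottle_a [ 346. -253.   -4.] 0.71
bottle_a [ 410. -264.   -0.] 0.7
marker [ 377. -324.   -0.] 0.82
stopper [ 490. -256.    5.] 0.71
stopper_tub [ 450. -439.    2.] 0.74
beaker [ 309. -426.    0.] 0.68
```

View pics/w2.png

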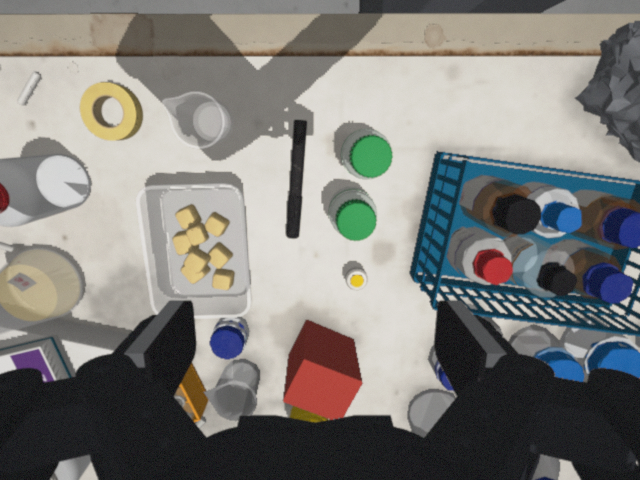

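The wrist view shows the green caps at (371,156) and (356,219), and the marker from (299,122) to (293,237). The stopper is at (357,279), the tub at (196,250) and the beaker at (203,120). I'll triangulate the caps, stopper and marker by colour in the three pictures.

Run:
```python
from h import *
d=np.load("w2.npz"); KT={"wrist":(d['K'],d['T']),"top":cam("top"),"side":cam("side")}
ims={"wrist":cv2.imread("pics/w2.png"),"top":cv2.imread("pics/top1.png"),"side":cv2.imread("pics/side1.png")}
roi={"wrist":(100,280,310,420),"top":(230,330,370,440),"side":(260,345,210,330)}
res={}
for n,im in ims.items():
    y0,y1,x0,x1=roi[n]; h=cv2.cvtColor(im,cv2.COLOR_BGR2HSV)[y0:y1,x0:x1]
    for c,(lo,hi) in {"green":((45,100,50),(85,255,255)),"yellow":((20,110,120),(35,255,255)),"black":((0,0,0),(180,255,50))}.items():
        if c=="black" :
            r2={"wrist":(110,245,280,312),"top":(260,325,415,435),"side":(318,338,220,290)}[n]
            y,x=r2[0],r2[2]; hh=cv2.cvtColor(im,cv2.COLOR_BGR2HSV)[r2[0]:r2[1],r2[2]:r2[3]]
        else: y,x=y0,x0; hh=h
        if c=="yellow" and n=="wrist": hh=cv2.cvtColor(im,cv2.COLOR_BGR2HSV)[265:300,340:375]; y,x=265,340
        k,l,s,ce=cv2.connectedComponentsWithStats(cv2.inRange(hh,lo,hi))
        for j in range(1,k):
            if s[j,4]>(8 if c=="yellow" else 60): print(n,c,s[j]+[x,y,0,0,0],np.round(ce[j]+[x,y],1)); res.setdefault((c,n),[]).append(ce[j]+[x,y])
for n in ("top","side","wrist"):
  for z,c in ((77,"green"),(25,"yellow"),(12,"black")):
    for u in res.get((c,n),[]): print(n,c,z,np.round(back(n,u,z,KT[n]),1))
# top+wrist triangulation
for c in ("green","yellow","black"):
    a=sorted(res[(c,"wrist")],key=lambda u:u[1]); b=sorted(res[(c,"top")],key=lambda u:-u[1]); s=sorted(res[(c,"side")],key=lambda u:u[0])
    for p,q,r in zip(a,b,s): print(c,np.round(tri([(*KT["wrist"],p),(*KT["top"],q)]),1),np.round(tri([(*KT["wrist"],p),(*KT["top"],q),(*KT["side"],r)]),1))
```

```text
wrist green [ 350  135   42   42 1359] [370.6 155.7]
wrist green [ 336  200   40   40 1249] [355.5 219.6]
wrist yellow [351 275  13  12 123] [356.7 280.3]
wrist black [ 287  120   19  117 1039] [295.7 179.3]
top green [395 271  15  15 175] [402.1 278. ]
top green [390 297  15  16 178] [397.1 304.3]
top yellow [394 244   5   5  22] [396.1 246.1]
side green [235 277  18  18 255] [243.5 285.6]
side green [262 281  18  18 260] [270.5 289.7]
side yellow [304 300   7   4  23] [307.1 301.5]
side black [226 322  58  11 352] [255.7 327.4]
top green 77 [ 408.  -266.4   77. ]
top green 77 [ 344.5 -253.6   77. ]
top yellow 25 [ 492.5 -259.4   25. ]
side green 77 [ 346.6 -264.3   77. ]
side green 77 [ 410.  -276.5   77. ]
side yellow 25 [ 491.7 -259.    25. ]
side black 12 [ 378.  -332.8   12. ]
wrist green 77 [ 343.6 -253.4   77. ]
wrist green 77 [ 406.5 -266.2   77. ]
wrist yellow 25 [ 491.7 -257.3   25. ]
wrist black 12 [ 374.1 -328.8   12. ]
green [ 344.  -253.5   77.3] [ 344.4 -253.6   67.9]
green [ 407.5 -266.3   75.1] [ 408.5 -266.6   68.3]
yellow [ 491.4 -258.3   27.7] [ 492.  -258.5   24.9]Traceback (most recent call last):
  File "<stdin>", line 22, in <module>
KeyError: ('black', 'top')
```

The caps are at (344, -253.5) and (407.5, -266.3) with tops near z=77, as expected. I take the bottle at x=407 first.

arm_command([
  [[-0.071, 0.138, 0.2, 0, 0, 0, 1], [-0.071, 0.138, 0.33, 0, 0, 0, 1], [-0.071, 0.138, 0.46, 0, 0, 0, 1], [-0.071, 0.138, 0.59, 0, 0, 0, 1], [-0.071, 0.138, 0.65, 0, 0, 0, 1]],
])

```text
clock: 4.08
eef_pos: [407.6, -264.3, 131.1]
orientation: [-0.001, 1.0, -0.0, 0.0]
ft_force: [0.2, -2.4, -0.8]
opening: 85.1
grasp_force: 0.0
```

arm_command([
  [[0, 0, 0, 0, 0, 0, 0.85], [0, 0, 0, 0, 0, 0, 0.85]],
])

```text
clock: 4.25
eef_pos: [407.2, -264.9, 132.8]
orientation: [-0.001, 1.0, 0.001, -0.001]
ft_force: [0.3, -0.2, 0.9]
opening: 72.7
grasp_force: 0.0
```

Run:
```python
from h import *
o=robot.get_obs(); print(o['clock'],o['eef_pos'],o['opening'])
go([407.5,-266.3,47],1.571)
```

```text
4.25 [ 407.23456225 -264.94943072  132.77005898] 72.7365479536234
go [-0.001 -0.005  0.286] [ 0.001 -0.001  0.001] steps 2.1
```

arm_command([
  [[0, -0.004, 0.1, 0, 0, 0, 0.85], [0, -0.004, 0.19, 0, 0, 0, 0.85], [0, -0.004, 0.25, 0, 0, 0, 0.85], [0, -0.004, 0.283, 0, 0, 0, 0.85], [0, -0.004, 0.283, 0, 0, 0, 0.85]],
])

```text
clock: 4.67
eef_pos: [407.9, -267.3, 48.5]
orientation: [-0.0, 1.0, -0.0, 0.0]
ft_force: [-0.2, -0.4, -0.2]
opening: 72.6
grasp_force: 0.0
```

arm_command([
  [[0, 0, 0, 0, 0, 0, 0.3], [0, 0, 0, 0, 0, 0, 0.3], [0, 0, 0, 0, 0, 0, 0.3], [0, 0, 0, 0, 0, 0, 0.3], [0, 0, 0, 0, 0, 0, 0.3]],
], newtons=30)

```text
clock: 5.08
eef_pos: [408.3, -267.7, 49.8]
orientation: [-0.0, 1.0, -0.001, 0.001]
ft_force: [-1.7, 1.9, 12.2]
opening: 39.2
grasp_force: 29.3
```

arm_command([
  [[0, 0, 0, 0, 0, 0, 0.3], [0, 0, 0, 0, 0, 0, 0.3], [0, 0, 0, 0, 0, 0, 0.3]],
], newtons=30)

```text
clock: 5.33
eef_pos: [408.3, -267.7, 49.8]
orientation: [-0.0, 1.0, -0.001, 0.001]
ft_force: [-1.3, 2.2, 11.1]
opening: 39.5
grasp_force: 29.3
```

arm_command([
  [[0, 0, -0.05, 0, 0, 0, 0.3], [0, 0, -0.15, 0, 0, 0, 0.3], [0, 0, -0.27, 0, 0, 0, 0.3], [0, 0, -0.4, 0, 0, 0, 0.3], [0, 0, -0.5, 0, 0, 0, 0.3]],
], newtons=40)

```text
clock: 5.75
eef_pos: [407.6, -267.1, 201.9]
orientation: [-0.0, 1.0, -0.001, 0.001]
ft_force: [0.1, -2.0, -1.0]
opening: 39.0
grasp_force: 40.6
```

arm_command([
  [[-0.02, 0.06, -0.1, 0, 0, 0, 0.3], [-0.05, 0.16, -0.1, 0, 0, 0, 0.3], [-0.08, 0.28, -0.1, 0, 0, 0, 0.3], [-0.11, 0.41, -0.1, 0, 0, 0, 0.3], [-0.15, 0.54, -0.1, 0, 0, 0, 0.3]],
])

```text
clock: 6.17
eef_pos: [452.2, -103.5, 229.2]
orientation: [0.0, 1.0, -0.0, 0.001]
ft_force: [1.5, 0.0, -0.5]
opening: 38.6
grasp_force: 40.8
```

arm_command([
  [[-0.03, 0.12, 0, 0, 0, 0, 0.3], [-0.06, 0.24, 0, 0, 0, 0, 0.3], [-0.1, 0.36, 0, 0, 0, 0, 0.3], [-0.13, 0.48, 0, 0, 0, 0, 0.3], [-0.165, 0.6, 0, 0, 0, 0, 0.3]],
])

```text
clock: 6.58
eef_pos: [501.9, 77.0, 229.1]
orientation: [-0.0, 1.0, -0.0, 0.001]
ft_force: [1.1, -0.5, -1.2]
opening: 38.8
grasp_force: 40.8
```

arm_command([
  [[-0.03, 0.12, 0, 0, 0, 0, 0.3], [-0.06, 0.24, 0, 0, 0, 0, 0.3], [-0.1, 0.36, 0, 0, 0, 0, 0.3], [-0.13, 0.48, 0, 0, 0, 0, 0.3], [-0.165, 0.6, 0, 0, 0, 0, 0.3]],
])

```text
clock: 7.0
eef_pos: [551.4, 257.1, 229.0]
orientation: [-0.0, 1.0, 0.0, 0.001]
ft_force: [1.0, -1.0, -1.8]
opening: 38.9
grasp_force: 40.8
```

arm_command([
  [[-0.03, 0.12, 0, 0, 0, 0, 0.3], [-0.06, 0.22, 0, 0, 0, 0, 0.3], [-0.09, 0.31, 0, 0, 0, 0, 0.3], [-0.1, 0.38, 0, 0, 0, 0, 0.3], [-0.11, 0.4, 0, 0, 0, 0, 0.3]],
])

```text
clock: 7.42
eef_pos: [584.0, 378.0, 228.1]
orientation: [-0.001, 1.0, 0.0, 0.0]
ft_force: [-0.4, -0.3, -1.6]
opening: 38.8
grasp_force: 40.8
```

Run:
```python
from h import *
o=robot.get_obs(); print(o['clock'],o['eef_pos'],o['opening'],o['grasp_force'],o['ft_force'])
go([585,380.5,110],1.571); go([585,380.5,57],1.571)
snap("wrist","w3.png")
```

```text
7.4167 [584.03792133 378.00424584 228.09873399] 38.82059573449646 40.80107978750675 [-0.35122531 -0.31598956 -1.62306957]
go [-0.003  0.008  0.394] [0.    0.    0.001] steps 2.8
go [-0.003  0.008  0.57 ] [0.    0.    0.001] steps 4.1
```

View pics/w3.png

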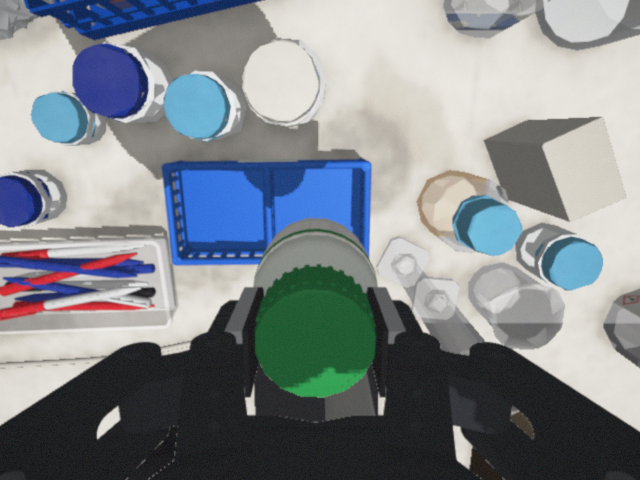

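The wrist view shows the bottle held upright, with the carrier's rim corners at about (164,161), (370,160) and (175,265). I check the carrier position from this second place before lowering.

Run:
```python
from h import *
for u in [(163,162),(371,160),(176,265)]: print(np.round(back("wrist",u,40),1))
print(np.round(box(585,339,0,86,170,40),1).tolist())
print([np.round(back("wrist",u,60)) for u in [(487,222),(572,263)]])
```

```text
[543.  253.5  40. ]
[541.  422.4  40. ]
[631.3 256.2  40. ]
[[542.0, 254.0, 40.0], [628.0, 254.0, 40.0], [628.0, 424.0, 40.0], [542.0, 424.0, 40.0]]
[array([588., 514.,  60.]), array([622., 587.,  60.])]
```

arm_command([
  [[-0.003, 0.007, 0.12, 0, 0, 0, 0.3], [-0.003, 0.007, 0.24, 0, 0, 0, 0.3], [-0.003, 0.007, 0.35, 0, 0, 0, 0.3], [-0.003, 0.007, 0.43, 0, 0, 0, 0.3], [-0.003, 0.007, 0.48, 0, 0, 0, 0.3]],
])

```text
clock: 7.88
eef_pos: [584.3, 375.4, 81.3]
orientation: [0.0, 1.0, -0.001, -0.001]
ft_force: [-0.4, 0.7, -1.0]
opening: 38.4
grasp_force: 40.8
```

arm_command([
  [[0, 0, 0.04, 0, 0, 0, 0.3], [0, 0, 0.065, 0, 0, 0, 0.3], [0, 0, 0.085, 0, 0, 0, 0.3], [0, 0, 0.09, 0, 0, 0, 0.3], [0, 0, 0.09, 0, 0, 0, 0.3]],
])

```text
clock: 8.3
eef_pos: [585.5, 377.1, 57.3]
orientation: [-0.0, 1.0, 0.0, 0.0]
ft_force: [0.4, 0.2, -1.1]
opening: 39.0
grasp_force: 40.8
```

Run:
```python
from h import *
o=robot.get_obs(); print(o['clock'],o['eef_pos'],o['opening'],o['grasp_force'],o['ft_force'])
```

```text
8.3 [585.45093287 377.08031078  57.32254917] 38.995642402642666 40.801988804687426 [ 0.43439728  0.19041287 -1.05465309]
```

arm_command([
  [[0, 0.01, 0.004, 0, 0, 0, 0.3], [0, 0.01, 0.008, 0, 0, 0, 0.3], [0, 0.01, 0.009, 0, 0, 0, 0.3]],
])

```text
clock: 8.55
eef_pos: [585.6, 380.7, 55.0]
orientation: [-0.0, 1.0, 0.0, 0.001]
ft_force: [-1.1, 2.3, 7.1]
opening: 39.0
grasp_force: 41.6
```

arm_command([
  [[0, 0, 0, 0, 0, 0, 0.5], [0, 0, 0, 0, 0, 0, 0.6], [0, 0, 0, 0, 0, 0, 0.7], [0, 0, 0, 0, 0, 0, 0.72], [0, 0, 0, 0, 0, 0, 0.72]],
])

```text
clock: 8.97
eef_pos: [585.2, 380.1, 54.0]
orientation: [-0.0, 1.0, -0.0, -0.0]
ft_force: [0.7, 0.6, -0.1]
opening: 61.6
grasp_force: 0.0
```

arm_command([
  [[0, 0, -0.05, 0, 0, 0, 0.72], [0, 0, -0.15, 0, 0, 0, 0.72], [0, 0, -0.28, 0, 0, 0, 0.72], [0, 0, -0.42, 0, 0, 0, 0.85], [0, 0, -0.55, 0, 0, 0, 0.85]],
])

```text
clock: 9.38
eef_pos: [584.9, 380.0, 221.2]
orientation: [-0.0, 1.0, -0.0, 0.0]
ft_force: [0.6, 0.2, 0.1]
opening: 72.8
grasp_force: 0.0
```

arm_command([
  [[0.05, -0.13, -0.05, 0, 0, 0, 0.85], [0.08, -0.27, -0.05, 0, 0, 0, 0.85], [0.12, -0.4, -0.05, 0, 0, 0, 0.85], [0.16, -0.53, -0.05, 0, 0, 0, 0.85], [0.2, -0.66, -0.05, 0, 0, 0, 0.85]],
])

```text
clock: 9.8
eef_pos: [524.6, 181.7, 234.1]
orientation: [-0.0, 1.0, -0.0, 0.0]
ft_force: [0.9, -0.6, -0.4]
opening: 72.8
grasp_force: 0.0
```

Run:
```python
from h import *
o=robot.get_obs(); print(o['clock'],o['eef_pos'],o['opening'],o['grasp_force'],o['ft_force'])
im=snap("top","t2.png")
h=cv2.cvtColor(im,cv2.COLOR_BGR2HSV); k,l,s,ce=cv2.connectedComponentsWithStats(cv2.inRange(h,(45,100,50),(85,255,255)))
for j in range(1,k):
    if s[j,4]>60: print(ce[j],np.round(back("top",ce[j],77),1),np.round(back("top",ce[j],82),1))
for r in robot.spot_point("bottle_a","top"): print(np.round(w("top",r['position'])),round(r['confidence'],2))
go([344,-253.5,150],1.571)
```

```text
9.8 [524.58594259 181.74752933 234.05170145] 72.7882197618328 0.0 [ 0.90821744 -0.62643368 -0.38860822]
[397.0505618  304.34831461] [ 344.5 -253.5   77. ] [ 344.3 -252.9   82. ]
[ 346. -251.   -1.] 0.83
[ 491. -262.    2.] 0.52
go [ 0.597 -1.444  0.284] [-0.001  0.001 -0.002] steps 11.4
```

arm_command([
  [[0.055, -0.13, 0, 0, 0, 0, 0.85], [0.11, -0.26, 0, 0, 0, 0, 0.85], [0.16, -0.39, 0, 0, 0, 0, 0.85], [0.215, -0.52, 0, 0, 0, 0, 0.85], [0.265, -0.64, 0, 0, 0, 0, 0.85]],
])

```text
clock: 10.32
eef_pos: [445.2, -9.8, 234.2]
orientation: [-0.0, 1.0, -0.0, 0.0]
ft_force: [0.6, -0.2, -0.1]
opening: 72.6
grasp_force: 0.0
```

arm_command([
  [[0.055, -0.13, 0, 0, 0, 0, 0.85], [0.11, -0.26, 0, 0, 0, 0, 0.85], [0.16, -0.39, 0, 0, 0, 0, 0.85], [0.215, -0.52, 0.05, 0, 0, 0, 0.85], [0.265, -0.64, 0.1, 0, 0, 0, 0.85]],
])

```text
clock: 10.73
eef_pos: [367.8, -198.4, 206.5]
orientation: [-0.0, 1.0, -0.001, 0.001]
ft_force: [1.4, -0.9, 1.0]
opening: 72.5
grasp_force: 0.0
```

arm_command([
  [[0.05, -0.11, 0.08, 0, 0, 0, 0.85], [0.067, -0.16, 0.15, 0, 0, 0, 0.85], [0.067, -0.164, 0.19, 0, 0, 0, 0.85], [0.067, -0.164, 0.19, 0, 0, 0, 0.85]],
])

```text
clock: 11.07
eef_pos: [347.2, -246.0, 146.5]
orientation: [0.001, 1.0, 0.001, -0.001]
ft_force: [0.6, 0.6, -0.3]
opening: 72.6
grasp_force: 0.0
```

Run:
```python
from h import *
o=robot.get_obs(); print(o['clock'],o['eef_pos'],o['opening'],o['grasp_force'],o['ft_force'])
go([344,-253.5,49],1.571)
```

```text
11.0667 [ 347.23207797 -245.98103732  146.52019451] 72.60342710699622 0.0 [ 0.56976665  0.56859917 -0.27125704]
go [ 0.01  -0.026  0.325] [ 0.002 -0.002 -0.001] steps 2.3
```

arm_command([
  [[0.006, -0.009, 0.08, 0, 0, 0, 0.85], [0.006, -0.009, 0.18, 0, 0, 0, 0.85], [0.006, -0.009, 0.26, 0, 0, 0, 0.85], [0.006, -0.009, 0.31, 0, 0, 0, 0.85], [0.006, -0.009, 0.325, 0, 0, 0, 0.85]],
])

```text
clock: 11.48
eef_pos: [346.5, -247.5, 50.1]
orientation: [-0.001, 1.0, 0.001, -0.001]
ft_force: [0.0, -0.6, -0.8]
opening: 72.6
grasp_force: 0.0
```

arm_command([
  [[0, 0, 0, 0, 0, 0, 0.85], [0, 0, 0, 0, 0, 0, 0.85]],
])

```text
clock: 11.65
eef_pos: [347.3, -248.7, 52.6]
orientation: [-0.0, 1.0, -0.001, 0.0]
ft_force: [0.1, -0.6, 0.9]
opening: 72.9
grasp_force: 0.0
```

Run:
```python
from h import *
o=robot.get_obs(); print(o['clock'],o['eef_pos'],o['opening'],o['grasp_force'],o['ft_force'])
go([344,-253.5,49],1.571)
```

```text
11.65 [ 347.29379549 -248.70673144   52.61935933] 72.9000571095137 0.0 [ 0.11514221 -0.64062832  0.91543605]
go [ 0.011 -0.016  0.012] [-0.001  0.001  0.   ] steps 0.2
```

arm_command([
  [[0.01, -0.016, 0.007, 0, 0, 0, 0.85], [0.01, -0.016, 0.007, 0, 0, 0, 0.85], [0.01, -0.016, 0.007, 0, 0, 0, 0.6]],
])

```text
clock: 11.9
eef_pos: [343.7, -253.8, 49.9]
orientation: [0.0, 1.0, -0.0, 0.0]
ft_force: [-0.8, -0.1, -0.4]
opening: 62.5
grasp_force: 0.0
```

arm_command([
  [[0, 0, 0, 0, 0, 0, 0.3], [0, 0, 0, 0, 0, 0, 0.3], [0, 0, 0, 0, 0, 0, 0.3], [0, 0, 0, 0, 0, 0, 0.3], [0, 0, 0, 0, 0, 0, 0.3]],
], newtons=40)

```text
clock: 12.32
eef_pos: [343.7, -253.4, 49.7]
orientation: [-0.0, 1.0, -0.0, 0.0]
ft_force: [-1.1, 1.8, 7.3]
opening: 39.3
grasp_force: 39.0
```

arm_command([
  [[0, 0, -0.05, 0, 0, 0, 0.3], [0, 0, -0.15, 0, 0, 0, 0.3], [0, 0, -0.27, 0, 0, 0, 0.3], [0, 0, -0.4, 0, 0, 0, 0.3], [0, 0, -0.5, 0, 0, 0, 0.3]],
])

```text
clock: 12.73
eef_pos: [343.6, -253.2, 202.2]
orientation: [-0.0, 1.0, -0.001, 0.001]
ft_force: [-0.1, -1.8, -0.3]
opening: 38.9
grasp_force: 40.1
```

Run:
```python
from h import *
o=robot.get_obs(); print(o['clock'],o['eef_pos'],o['opening'],o['grasp_force'],o['ft_force'])
go([585.5,297.5,240],1.571)
```

```text
12.7333 [ 343.555002   -253.24745966  202.17777865] 38.88730746680276 40.06041862332495 [-0.08039303 -1.75174353 -0.32659153]
go [-0.807  1.835 -0.127] [-0.001  0.001  0.   ] steps 14.5
```

arm_command([
  [[-0.02, 0.05, -0.12, 0, 0, 0, 0.3], [-0.06, 0.14, -0.12, 0, 0, 0, 0.3], [-0.11, 0.26, -0.12, 0, 0, 0, 0.3], [-0.165, 0.38, -0.12, 0, 0, 0, 0.3], [-0.22, 0.5, -0.12, 0, 0, 0, 0.3]],
])

```text
clock: 13.15
eef_pos: [409.7, -101.7, 235.6]
orientation: [0.0, 1.0, -0.0, 0.0]
ft_force: [0.6, -1.2, -1.3]
opening: 38.6
grasp_force: 40.3
```

arm_command([
  [[-0.05, 0.11, 0, 0, 0, 0, 0.3], [-0.1, 0.22, 0, 0, 0, 0, 0.3], [-0.145, 0.33, 0, 0, 0, 0, 0.3], [-0.19, 0.44, 0, 0, 0, 0, 0.3], [-0.242, 0.55, 0, 0, 0, 0, 0.3]],
])

```text
clock: 13.57
eef_pos: [482.1, 63.7, 235.3]
orientation: [-0.0, 1.0, -0.0, 0.0]
ft_force: [-0.1, -0.8, -0.7]
opening: 38.7
grasp_force: 40.3
```

arm_command([
  [[-0.05, 0.11, 0, 0, 0, 0, 0.3], [-0.1, 0.22, 0, 0, 0, 0, 0.3], [-0.145, 0.33, 0, 0, 0, 0, 0.3], [-0.19, 0.44, 0, 0, 0, 0, 0.3], [-0.242, 0.55, 0, 0, 0, 0, 0.3]],
])

```text
clock: 13.98
eef_pos: [554.7, 228.7, 235.1]
orientation: [-0.0, 1.0, -0.0, -0.0]
ft_force: [0.1, -0.8, -0.6]
opening: 38.7
grasp_force: 40.3
```

arm_command([
  [[-0.045, 0.1, 0, 0, 0, 0, 0.3], [-0.08, 0.18, 0, 0, 0, 0, 0.3], [-0.103, 0.22, 0, 0, 0, 0, 0.3], [-0.103, 0.235, 0, 0, 0, 0, 0.3], [-0.103, 0.235, 0, 0, 0, 0, 0.3]],
])

```text
clock: 14.4
eef_pos: [585.2, 298.0, 234.5]
orientation: [-0.001, 1.0, -0.0, -0.001]
ft_force: [-0.1, -1.0, -0.9]
opening: 38.7
grasp_force: 40.2
```

Run:
```python
from h import *
o=robot.get_obs(); print(o['clock'],o['eef_pos'],o['opening'],o['grasp_force'],o['ft_force'])
go([585.5,297.5,56],1.571); snap("wrist","w4.png")
```

```text
14.4 [585.23698094 297.98508735 234.4903183 ] 38.72170011903667 40.20650017017033 [-0.1217038  -1.00105058 -0.88088578]
go [-0.002 -0.001  0.595] [-0.    -0.001  0.001] steps 4.3
```

View pics/w4.png

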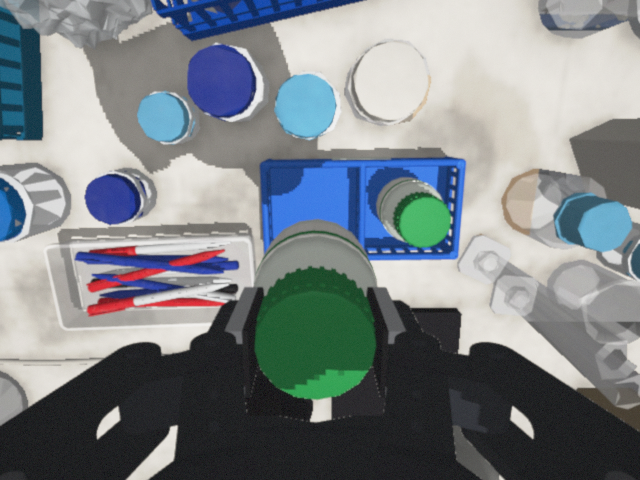

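The first bottle stands upright in the far cell, with its cap at (424,221). The second is over the near cell, so I lower it.

arm_command([
  [[-0.002, -0.002, 0.12, 0, 0, 0, 0.3], [-0.002, -0.002, 0.25, 0, 0, 0, 0.3], [-0.002, -0.002, 0.37, 0, 0, 0, 0.3], [-0.002, -0.002, 0.46, 0, 0, 0, 0.3], [-0.002, -0.002, 0.51, 0, 0, 0, 0.3]],
])

```text
clock: 14.87
eef_pos: [584.4, 294.8, 78.8]
orientation: [0.0, 1.0, -0.001, -0.002]
ft_force: [-0.6, -1.0, -1.4]
opening: 38.7
grasp_force: 40.2
```

arm_command([
  [[0, 0, 0.03, 0, 0, 0, 0.3], [0, 0, 0.06, 0, 0, 0, 0.3], [0, 0, 0.07, 0, 0, 0, 0.3], [0, 0, 0.07, 0, 0, 0, 0.3]],
])

```text
clock: 15.2
eef_pos: [586.2, 296.4, 61.5]
orientation: [0.0, 1.0, 0.0, 0.0]
ft_force: [-0.1, 0.6, -0.9]
opening: 38.9
grasp_force: 40.2
```

Run:
```python
from h import *
o=robot.get_obs(); print(o['clock'],o['eef_pos'],o['opening'],o['grasp_force'],o['ft_force'])
go([585.5,297.5,55],1.571)
```

```text
15.2 [586.22382783 296.35077054  61.50663399] 38.870225473773445 40.242216139740776 [-0.14457461  0.61613344 -0.86552381]
go [0.002 0.004 0.022] [ 0.  0. -0.] steps 0.2
```

Now I lower the last 6.5 mm, release, rise and turn back. On the way up I take a picture.

arm_command([
  [[0.002, 0.004, 0.012, 0, 0, 0, 0.3], [0.002, 0.004, 0.022, 0, 0, 0, 0.3], [0.002, 0.004, 0.022, 0, 0, 0, 0.3]],
])

```text
clock: 15.45
eef_pos: [585.7, 298.0, 54.9]
orientation: [-0.0, 1.0, 0.0, 0.0]
ft_force: [1.0, 0.5, -1.5]
opening: 39.0
grasp_force: 40.3
```

arm_command([
  [[0, 0, 0, 0, 0, 0, 0.5], [0, 0, 0, 0, 0, 0, 0.6], [0, 0, 0, 0, 0, 0, 0.7], [0, 0, 0, 0, 0, 0, 0.72], [0, 0, 0, 0, 0, 0, 0.72]],
])

```text
clock: 15.87
eef_pos: [585.5, 297.8, 54.6]
orientation: [-0.0, 1.0, -0.0, 0.0]
ft_force: [0.3, -0.3, 0.5]
opening: 61.8
grasp_force: 0.0
```

arm_command([
  [[0, 0, -0.05, 0, 0, 0, 0.72], [0, 0, -0.15, 0, 0, 0, 0.72], [0, 0, -0.28, 0, 0, 0, 0.72], [0, 0, -0.42, 0, 0, 0, 0.72], [0, 0, -0.55, 0, 0, 0, 0.72]],
])

```text
clock: 16.28
eef_pos: [585.2, 297.7, 221.8]
orientation: [-0.0, 1.0, -0.0, 0.0]
ft_force: [1.0, 1.2, 0.0]
opening: 61.4
grasp_force: 0.0
```

arm_command([
  [[0.08, -0.1, -0.05, 0, 0, 0, 0.72], [0.15, -0.22, -0.1, 0, 0, 0, 0.72], [0.22, -0.33, -0.15, 0, 0, 0, 0.72], [0.29, -0.44, -0.15, 0, 0, 0, 0.72], [0.29, -0.44, -0.15, 0, 0, 0, 0.72]],
])

```text
clock: 16.7
eef_pos: [496.0, 162.0, 266.3]
orientation: [0.001, 1.0, -0.001, 0.001]
ft_force: [-0.3, -0.3, 0.2]
opening: 61.9
grasp_force: 0.0
```

Run:
```python
from h import *
o=robot.get_obs(); print(o['clock'],o['eef_pos'],o['opening'],o['grasp_force'],o['ft_force'])
im=snap("wrist","w5.png"); KT=cam("wrist")
h=cv2.cvtColor(im,cv2.COLOR_BGR2HSV); k,l,s,ce=cv2.connectedComponentsWithStats(cv2.inRange(h,(45,100,50),(85,255,255)))
for j in range(1,k):
    if s[j,4]>200: print(ce[j],np.round(back("wrist",ce[j],82,KT),1))
go([378,-325,330],1.571)
```

```text
16.7 [495.9798542  161.95178632 266.3379765 ] 61.854610104245666 0.0 [-0.3306496  -0.29541171  0.18973195]
[556.01721519 306.80810127] [582.7 376.8  82. ]
[466.2587769 307.599094 ] [583.3 297.3  82. ]
go [ 0.394 -1.63  -0.214] [-0.     0.001 -0.002] steps 12.2
```

View pics/w5.png

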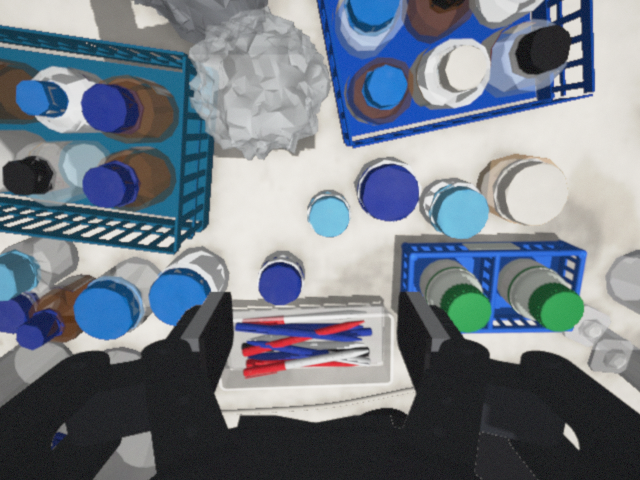

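Both bottles stand upright in their cells, with caps at (466,308) and (556,307), and the tray is free. Now to the marker.

arm_command([
  [[0.033, -0.135, -0.02, 0, 0, 0, 0.72], [0.066, -0.27, -0.02, 0, 0, 0, 0.72], [0.1, -0.4, -0.02, 0, 0, 0, 0.72], [0.133, -0.53, -0.02, 0, 0, 0, 0.72], [0.16, -0.66, -0.02, 0, 0, 0, 0.72]],
])

```text
clock: 17.17
eef_pos: [450.1, -33.3, 270.6]
orientation: [-0.001, 1.0, 0.0, 0.0]
ft_force: [-0.3, -1.0, -0.2]
opening: 61.4
grasp_force: 0.0
```

arm_command([
  [[0.033, -0.135, 0, 0, 0, 0, 0.72], [0.066, -0.27, 0, 0, 0, 0, 0.72], [0.1, -0.4, 0, 0, 0, 0, 0.72], [0.133, -0.53, 0, 0, 0, 0, 0.72], [0.16, -0.66, 0, 0, 0, 0, 0.72]],
])

```text
clock: 17.58
eef_pos: [402.1, -231.9, 270.7]
orientation: [-0.0, 1.0, -0.0, 0.0]
ft_force: [1.7, 1.1, 0.7]
opening: 61.6
grasp_force: 0.0
```

arm_command([
  [[0.03, -0.12, 0.05, 0, 0, 0, 0.72], [0.06, -0.23, 0.15, 0, 0, 0, 0.72], [0.07, -0.3, 0.2, 0, 0, 0, 0.72], [0.07, -0.3, 0.2, 0, 0, 0, 0.72], [0.07, -0.3, 0.2, 0, 0, 0, 0.72]],
])

```text
clock: 18.0
eef_pos: [381.5, -320.8, 209.3]
orientation: [0.001, 1.0, 0.001, -0.001]
ft_force: [0.2, 0.5, 0.4]
opening: 61.3
grasp_force: 0.0
```

Run:
```python
from h import *
o=robot.get_obs(); print(o['clock'],o['eef_pos'])
im=snap("wrist","w6.png"); KT=cam("wrist"); np.savez("w6.npz",K=KT[0],T=KT[1])
for t in ["marker","stopper","beaker","stopper_tub"]:
    for r in robot.spot_point(t,"wrist"): print(t,np.round(w("wrist",r['position'])),round(r['confidence'],2))
```

```text
18.0 [ 381.53152119 -320.76503399  209.30968799]
marker [ 373. -322.    3.] 0.84
stopper [ 493. -259.    6.] 0.62
beaker [ 307. -427.    1.] 0.85
stopper_tub [ 453. -444.    1.] 0.78
```

View pics/w6.png

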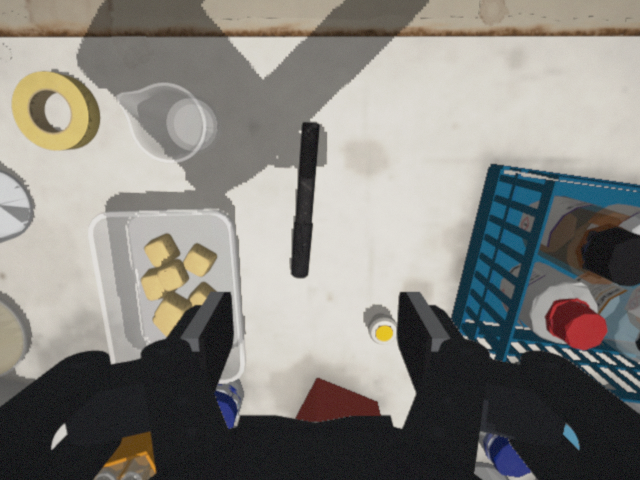

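The marker runs from (311,123) to (300,276) and the stopper is at (384,332). The beaker stands untouched at (168,122). I measure the marker's ends from the two wrist places.

Run:
```python
from h import *
d=np.load("w6.npz");A=(d['K'],d['T']); d=np.load("w2.npz");B=(d['K'],d['T'])
rec={}
for n,f,(y0,y1,x0,x1) in (("A","w6",(115,285,285,322)),("B","w2",(112,245,283,310))):
    im=cv2.cvtColor(cv2.imread(f"pics/{f}.png"),cv2.COLOR_BGR2GRAY)[y0:y1,x0:x1]
    m=(im<60).astype(np.uint8); k,l,s,c=cv2.connectedComponentsWithStats(m); j=1+s[1:,4].argmax()
    pts=np.argwhere(l==j)[:,::-1]+[x0,y0]; r=cv2.minAreaRect(pts.astype(np.float32)); bx=cv2.boxPoints(r); bx=bx[bx[:,1].argsort()]
    rec[n]=[bx[:2].mean(0),bx[2:].mean(0)]; print(n,r,rec[n])
P=[tri([(*A,a),(*B,b)]) for a,b in zip(rec["A"],rec["B"])]; print("tri",np.round(P,1))
for n,KT in (("A",A),("B",B)):
    E=[back("wrist",u,9,KT) for u in rec[n]]; print(np.round(E,1),"mid",np.round((E[0]+E[1])/2,1),"len",np.linalg.norm(E[0]-E[1]),"yaw",np.arctan2(*(E[1]-E[0])[1::-1]))
im=cv2.imread("pics/w6.png"); h=cv2.cvtColor(im,cv2.COLOR_BGR2HSV)[310:355,360:405]
k,l,s,c=cv2.connectedComponentsWithStats(cv2.inRange(h,(20,110,120),(35,255,255))); j=1+s[1:,4].argmax(); u=c[j]+[360,310]
print("stopper",u,np.round(tri([(*A,u),(*B,(356.7,280.3))]),1),np.round(back("wrist",u,25,A),1))
```

```text
A ((304.73388671875, 199.4786376953125), (17.221277236938477, 153.95021057128906), 4.594253063201904) [array([310.8995  , 122.750854], dtype=float32), array([298.56827, 276.20642], dtype=float32)]
B ((295.9056701660156, 178.13775634765625), (12.473475456237793, 116.56330871582031), 4.134671211242676) [array([300.10785, 120.00778], dtype=float32), array([291.7035 , 236.26773], dtype=float32)]
tri [[ 309.  -323.9   -8.8]
 [ 437.7 -334.1   25.5]]
[[ 309.4 -323.8    9. ]
 [ 444.  -335.5    9. ]] mid [ 376.7 -329.6    9. ] len 135.072903713411 yaw -0.08632861032396208
[[ 309.2 -323.3    9. ]
 [ 442.  -334.5    9. ]] mid [ 375.6 -328.9    9. ] len 133.22106022199895 yaw -0.08431365934807447
stopper [383.91904762 332.80952381] [ 490.8 -258.1   27.8] [ 492.6 -258.    25. ]
```

arm_command([
  [[0.018, -0.028, 0.1, 0, 0, 0.054, 0.55], [0.018, -0.028, 0.22, 0, 0, 0.054, 0.55], [0.018, -0.028, 0.34, 0, 0, 0.054, 0.55], [0.018, -0.028, 0.42, 0, 0, 0.054, 0.55], [0.018, -0.028, 0.45, 0, 0, 0.054, 0.55]],
])

```text
clock: 18.67
eef_pos: [375.7, -327.0, 72.8]
orientation: [0.042, 0.999, 0.001, -0.001]
ft_force: [0.0, 0.6, 0.2]
opening: 47.1
grasp_force: 0.0
```

arm_command([
  [[0, 0, 0, 0, 0, 0, 0.55], [0, 0, 0, 0, 0, 0, 0.55]],
])

```text
clock: 18.83
eef_pos: [376.9, -328.8, 77.0]
orientation: [0.042, 0.999, -0.001, 0.0]
ft_force: [0.1, -0.1, 0.7]
opening: 46.9
grasp_force: 0.0
```

Run:
```python
from h import *
o=robot.get_obs(); print(o['clock'],o['eef_pos'],o['opening'],o['ft_force'])
go([376.2,-329.3,4],1.486)
```

```text
18.8333 [ 376.87981191 -328.81867389   77.01784756] 46.88922981702 [ 0.05751353 -0.09794974  0.65294956]
go [ 0.002 -0.002  0.243] [-0.001  0.001  0.001] steps 1.8
```

arm_command([
  [[0.002, -0.002, 0.08, 0, 0, 0, 0.55], [0.002, -0.002, 0.15, 0, 0, 0, 0.55], [0.002, -0.002, 0.2, 0, 0, 0, 0.55], [0.002, -0.002, 0.225, 0, 0, 0, 0.55], [0.002, -0.002, 0.24, 0, 0, 0, 0.55]],
])

```text
clock: 19.25
eef_pos: [376.2, -329.7, 4.4]
orientation: [0.042, 0.999, -0.001, 0.0]
ft_force: [-0.8, -0.4, -0.5]
opening: 46.7
grasp_force: 0.0
```

arm_command([
  [[0, 0, 0, 0, 0, 0, 0.4], [0, 0, 0, 0, 0, 0, 0.3], [0, 0, 0, 0, 0, 0, 0.1], [0, 0, 0, 0, 0, 0, 0.1], [0, 0, 0, 0, 0, 0, 0.1]],
], newtons=25)

```text
clock: 19.67
eef_pos: [376.1, -329.8, 5.0]
orientation: [0.042, 0.999, -0.001, 0.001]
ft_force: [-1.4, 1.0, 5.3]
opening: 16.2
grasp_force: 25.2
```

arm_command([
  [[0, 0, 0, 0, 0, 0, 0.1], [0, 0, 0, 0, 0, 0, 0.1], [0, 0, -0.005, 0, 0, 0, 0.1]],
])

```text
clock: 19.92
eef_pos: [375.9, -329.6, 6.0]
orientation: [0.042, 0.999, -0.001, 0.0]
ft_force: [-1.0, 0.4, -0.5]
opening: 16.1
grasp_force: 24.5
```

Run:
```python
from h import *
o=robot.get_obs(); print(o['clock'],o['eef_pos'],o['opening'],o['grasp_force'],o['ft_force'])
```

```text
19.9167 [ 375.9054914  -329.5605382     6.02979472] 16.09983129905518 24.472733438014984 [-0.98865981  0.43240616 -0.50808662]
```

The marker is held at a 16 mm opening. I lift it, then turn the hand by -1.436 rad of yaw.

arm_command([
  [[0, 0, -0.04, 0, 0, 0, 0.1], [0, 0, -0.14, 0, 0, 0, 0.1], [0, 0, -0.27, 0, 0, 0, 0.1], [0, 0, -0.4, 0, 0, 0, 0.1], [0, 0, -0.53, 0, 0, 0, 0.1]],
])

```text
clock: 20.33
eef_pos: [375.3, -328.8, 166.7]
orientation: [0.042, 0.999, -0.0, 0.0]
ft_force: [0.7, -0.4, -0.1]
opening: 16.7
grasp_force: 24.5
```

arm_command([
  [[0, 0, -0.1, 0, 0, 0.05, 0.1], [0, 0, -0.2, 0, 0, 0.12, 0.1], [0, 0, -0.2, 0, 0, 0.18, 0.1], [0, 0, -0.2, 0, 0, 0.25, 0.1], [0, 0, -0.2, 0, 0, 0.31, 0.1]],
])

```text
clock: 20.75
eef_pos: [375.6, -329.2, 225.4]
orientation: [0.285, 0.959, -0.001, 0.001]
ft_force: [-0.1, -0.3, -0.5]
opening: 16.4
grasp_force: 24.5
```

arm_command([
  [[0, 0, 0, 0, 0, 0.07, 0.1], [0, 0, 0, 0, 0, 0.14, 0.1], [0, 0, 0, 0, 0, 0.21, 0.1], [0, 0, 0, 0, 0, 0.28, 0.1], [0, 0, 0, 0, 0, 0.35, 0.1]],
])

```text
clock: 21.17
eef_pos: [375.5, -329.1, 224.9]
orientation: [0.534, 0.845, -0.0, 0.0]
ft_force: [-0.2, 0.6, -0.1]
opening: 16.2
grasp_force: 24.5
```

arm_command([
  [[0, 0, 0, 0, 0, 0.07, 0.1], [0, 0, 0, 0, 0, 0.14, 0.1], [0, 0, 0, 0, 0, 0.2, 0.1], [0, 0, 0, 0, 0, 0.25, 0.1], [0, 0, 0, 0, 0, 0.25, 0.1]],
])

```text
clock: 21.58
eef_pos: [375.6, -329.1, 224.8]
orientation: [0.688, 0.725, -0.0, 0.0]
ft_force: [-0.1, -0.4, -0.2]
opening: 16.4
grasp_force: 24.5
```

Run:
```python
from h import *
o=robot.get_obs(); print(o['clock'],o['eef_pos'],o['opening'],o['grasp_force'],o['ft_force'])
go([655,151,220],0.05)
KT=cam("wrist")
```

```text
21.5833 [ 375.56733612 -329.11818231  224.78406996] 16.439800353638827 24.48427587747574 [-0.09547127 -0.3609862  -0.19211172]
go [1.549 1.014 0.015] [0.    0.    0.002] steps 13.3
```

arm_command([
  [[0.04, 0.03, 0, 0, 0, 0, 0.1], [0.11, 0.07, 0, 0, 0, 0, 0.1], [0.2, 0.13, 0, 0, 0, 0, 0.1], [0.3, 0.2, 0, 0, 0, 0, 0.1], [0.4, 0.26, 0, 0, 0, 0, 0.1]],
])

```text
clock: 22.0
eef_pos: [447.3, -203.7, 224.7]
orientation: [0.686, 0.728, 0.0, 0.0]
ft_force: [0.7, 0.1, 0.5]
opening: 16.5
grasp_force: 24.5
```

arm_command([
  [[0.08, 0.05, 0, 0, 0, 0, 0.1], [0.16, 0.1, 0, 0, 0, 0, 0.1], [0.24, 0.16, 0, 0, 0, 0, 0.1], [0.32, 0.21, 0, 0, 0, 0, 0.1], [0.4, 0.26, 0, 0, 0, 0, 0.1]],
])

```text
clock: 22.42
eef_pos: [518.3, -79.3, 224.6]
orientation: [0.685, 0.728, 0.0, 0.0]
ft_force: [-0.3, -0.6, -0.1]
opening: 16.0
grasp_force: 24.5
```

arm_command([
  [[0.08, 0.05, 0, 0, 0, 0, 0.1], [0.16, 0.1, 0, 0, 0, 0, 0.1], [0.24, 0.16, 0, 0, 0, 0, 0.1], [0.32, 0.21, 0, 0, 0, 0, 0.1], [0.4, 0.26, 0, 0, 0, 0, 0.1]],
])

```text
clock: 22.83
eef_pos: [589.3, 45.0, 224.6]
orientation: [0.686, 0.728, 0.0, 0.0]
ft_force: [0.2, 0.2, 0.9]
opening: 16.1
grasp_force: 24.5
```

arm_command([
  [[0.1, 0.07, 0, 0, 0, 0, 0.1], [0.2, 0.13, 0, 0, 0, 0, 0.1], [0.28, 0.19, 0, 0, 0, 0, 0.1], [0.33, 0.22, 0, 0, 0, 0, 0.1], [0.35, 0.234, 0, 0, 0, 0, 0.1]],
])

```text
clock: 23.25
eef_pos: [653.5, 154.7, 223.8]
orientation: [0.685, 0.729, -0.0, -0.0]
ft_force: [-0.9, 0.2, 0.7]
opening: 16.6
grasp_force: 24.5
```

Run:
```python
from h import *
o=robot.get_obs(); print(o['clock'],o['eef_pos'],o['opening'],o['grasp_force'],o['ft_force'])
snap("wrist","w7.png"); go([655,151,110],0.05)
```

```text
23.25 [653.49845153 154.74093918 223.84357451] 16.55411174431899 24.51109617948532 [-0.91569566  0.17481267  0.71413596]
go [-0.012  0.004  0.379] [-0.    -0.     0.007] steps 2.7
```

View pics/w7.png

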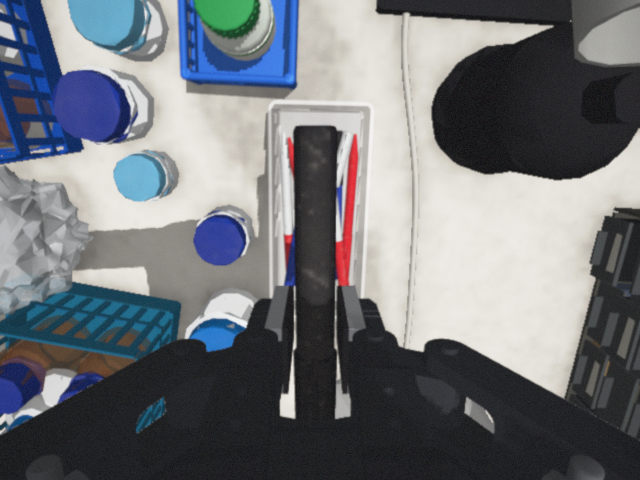

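The marker is held parallel to the tray; the tray's far rim corners are near (268,103) and (374,103). I check those, and the neighbouring blue-capped bottle, against the planned lowering.

Run:
```python
from h import *
KT=cam("wrist")
print([np.round(back("wrist",u,34,KT)) for u in [(268,103),(374,103)]], np.round(box(654,151,.05,85,188,34)))
print([np.round(back("wrist",(221,237),z,KT)) for z in (50,70,90)])
im=cv2.imread("pics/top1.png"); K=cam("top"); print([np.round(back("top",(244,212),z,K)) for z in (50,70,90)])
go([654,151,110],0.05); go([654,151,31],.05)
```

```text
[array([611., 238.,  34.]), array([694., 243.,  34.])] [[616.  55.  34.]
 [701.  59.  34.]
 [692. 247.  34.]
 [607. 243.  34.]]
[array([578., 131.,  50.]), array([582., 137.,  70.]), array([587., 143.,  90.])]
[array([571., 124.,  50.]), array([567., 122.,  70.]), array([563., 119.,  90.])]
go [-0.012  0.001  0.379] [-0.    -0.     0.007] steps 2.7
go [-0.012  0.001  0.643] [-0.    -0.     0.007] steps 4.6
```

arm_command([
  [[-0.014, 0, 0.12, 0, 0, 0, 0.1], [-0.014, 0, 0.25, 0, 0, 0, 0.1], [-0.014, 0, 0.37, 0, 0, 0, 0.1], [-0.014, 0, 0.46, 0, 0, 0, 0.1], [-0.014, 0, 0.52, 0, 0, 0, 0.1]],
])

```text
clock: 23.72
eef_pos: [651.6, 146.7, 65.2]
orientation: [0.686, 0.727, -0.001, -0.001]
ft_force: [-0.0, 0.1, -0.3]
opening: 16.3
grasp_force: 24.5
```

arm_command([
  [[0, 0, 0.03, 0, 0, 0, 0.1], [0, 0, 0.06, 0, 0, 0, 0.1], [0, 0, 0.06, 0, 0, 0, 0.1], [0, 0, 0.06, 0, 0, 0, 0.1]],
])

```text
clock: 24.05
eef_pos: [653.5, 147.8, 51.1]
orientation: [0.687, 0.727, 0.0, 0.0]
ft_force: [-0.3, -0.5, 0.1]
opening: 16.2
grasp_force: 24.5
```

Run:
```python
from h import *
o=robot.get_obs(); print(o['clock'],o['eef_pos'],o['opening'],o['grasp_force'],o['ft_force'])
go([654,150,31],.05)
```

```text
24.05 [653.52520519 147.83990774  51.11439313] 16.179857471273657 24.52307492494583 [-0.29626913 -0.53525414  0.1102628 ]
go [0.007 0.002 0.067] [0.001 0.    0.004] steps 0.5
```

arm_command([
  [[0.007, 0, 0.03, 0, 0, 0, 0.1], [0.007, 0, 0.05, 0, 0, 0, 0.1], [0.007, 0, 0.06, 0, 0, 0, 0.1], [0.007, 0, 0.066, 0, 0, 0, 0.1], [0.007, 0, 0.066, 0, 0, 0, 0.1]],
])

```text
clock: 24.47
eef_pos: [652.9, 150.3, 29.8]
orientation: [0.687, 0.727, -0.0, -0.0]
ft_force: [0.3, 0.4, 0.1]
opening: 16.3
grasp_force: 24.5
```

Run:
```python
from h import *
o=robot.get_obs(); print(o['clock'],o['eef_pos'],o['opening'],o['grasp_force'],o['ft_force'])
```

```text
24.4667 [652.85678958 150.27214532  29.81194842] 16.33190452165594 24.522436559200287 [0.29352471 0.42406279 0.08671469]
```

No contact yet and the height is right, so I release, rise and travel back towards the stopper.

arm_command([
  [[0, 0, 0.003, 0, 0, 0, 0.25], [0, 0, 0.003, 0, 0, 0, 0.35], [0, 0, 0.003, 0, 0, 0, 0.42], [0, 0, 0.003, 0, 0, 0, 0.42], [0, 0, 0.003, 0, 0, 0, 0.42]],
])

```text
clock: 24.88
eef_pos: [653.1, 150.2, 29.5]
orientation: [0.687, 0.727, 0.0, 0.0]
ft_force: [0.3, -0.4, -0.4]
opening: 35.8
grasp_force: 0.0
```

arm_command([
  [[0, 0, -0.03, 0, 0, 0, 0.42], [0, 0, -0.12, 0, 0, 0, 0.42], [0, 0, -0.25, 0, 0, 0, 0.42], [0, 0, -0.38, 0, 0, 0, 0.42], [0, 0, -0.52, 0, 0, 0, 0.42]],
])

```text
clock: 25.3
eef_pos: [652.5, 150.2, 187.2]
orientation: [0.687, 0.727, -0.0, -0.0]
ft_force: [1.1, 1.2, 0.6]
opening: 35.8
grasp_force: 0.0
```

arm_command([
  [[-0.1, -0.04, -0.1, 0, 0, 0, 0.5], [-0.21, -0.085, -0.2, 0, 0, 0, 0.5], [-0.33, -0.13, -0.3, 0, 0, 0, 0.5], [-0.45, -0.18, -0.3, 0, 0, 0, 0.5], [-0.57, -0.22, -0.3, 0, 0, 0, 0.5]],
])

```text
clock: 25.72
eef_pos: [597.9, -19.8, 278.4]
orientation: [0.686, 0.727, 0.001, 0.002]
ft_force: [0.7, 0.2, -0.2]
opening: 42.8
grasp_force: 0.0
```

Run:
```python
from h import *
o=robot.get_obs(); print(o['clock'],o['eef_pos'],o['opening'],o['grasp_force'],o['ft_force'])
im=snap("side","s2.png"); cv2.imwrite("pics/s2c.png",cv2.resize(im[130:280,290:430],None,fx=4,fy=4))
for c in ("side",):
    for r in robot.spot_point("marker",c): print(np.round(w(c,r['position'])),r['confidence'])
go([480,-280,300],.05)
```

```text
25.7167 [597.89500263 -19.8056581  278.43047217] 42.82589338096557 0.0 [ 0.739082    0.19928289 -0.24897387]
[654. 153.  24.] 0.45
go [-0.833 -0.435 -0.076] [0.001 0.001 0.001] steps 6.8
```

View pics/s2c.png

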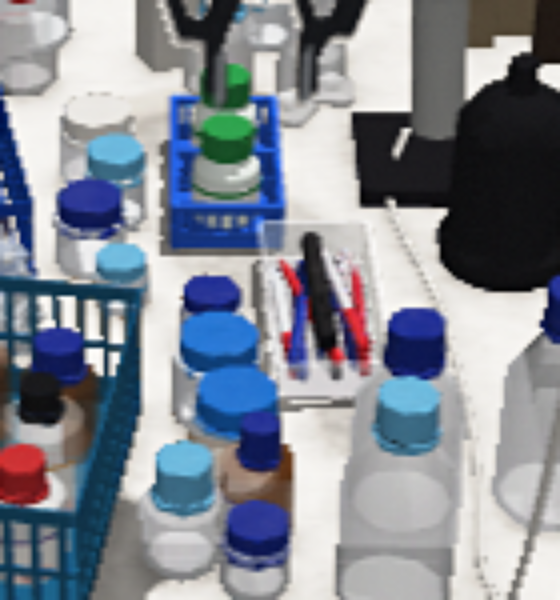

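The side crop shows both green-capped bottles upright in the carrier and the black marker lying lengthwise on the pens, at about (320,285) in the crop. I go on to the stopper.

arm_command([
  [[-0.1, -0.053, -0.03, 0, 0, 0, 0.5], [-0.2, -0.105, -0.05, 0, 0, 0, 0.5], [-0.31, -0.16, -0.07, 0, 0, 0, 0.5], [-0.42, -0.22, -0.07, 0, 0, 0, 0.5], [-0.53, -0.28, -0.07, 0, 0, 0, 0.5]],
])

```text
clock: 26.23
eef_pos: [522.7, -183.3, 297.0]
orientation: [0.687, 0.727, 0.0, 0.001]
ft_force: [0.6, 0.3, -0.0]
opening: 42.5
grasp_force: 0.0
```

arm_command([
  [[-0.1, -0.05, 0, 0, 0, 0, 0.5], [-0.2, -0.11, 0, 0, 0, 0, 0.5], [-0.29, -0.15, 0, 0, 0, 0, 0.5], [-0.3, -0.155, 0, 0, 0, 0, 0.5], [-0.3, -0.155, 0, 0, 0, 0, 0.5]],
])

```text
clock: 26.65
eef_pos: [481.6, -275.9, 296.3]
orientation: [0.688, 0.726, -0.0, 0.0]
ft_force: [0.2, 0.3, 0.1]
opening: 42.6
grasp_force: 0.0
```

Run:
```python
from h import *
o=robot.get_obs(); print(o['clock'],o['eef_pos'],o['opening'],o['grasp_force'],o['ft_force'])
im=snap("wrist","w8.png"); KT=cam("wrist"); np.savez("w8.npz",K=KT[0],T=KT[1])
for t in ["stopper","stopper_tub","beaker"]:
    for r in robot.spot_point(t,"wrist"): print(t,np.round(w("wrist",r['position'])),round(r['confidence'],2))
go([491.8,-258.2,120],.05)
```

```text
26.65 [ 481.64481268 -275.92682321  296.28594904] 42.570112469902185 0.0 [0.22173233 0.31955251 0.1217492 ]
stopper [ 492. -257.    2.] 0.79
stopper_tub [ 451. -440.   -1.] 0.87
beaker [ 308. -425.   -2.] 0.71
go [0.05  0.033 0.587] [0.    0.    0.005] steps 4.2
```

View pics/w8.png

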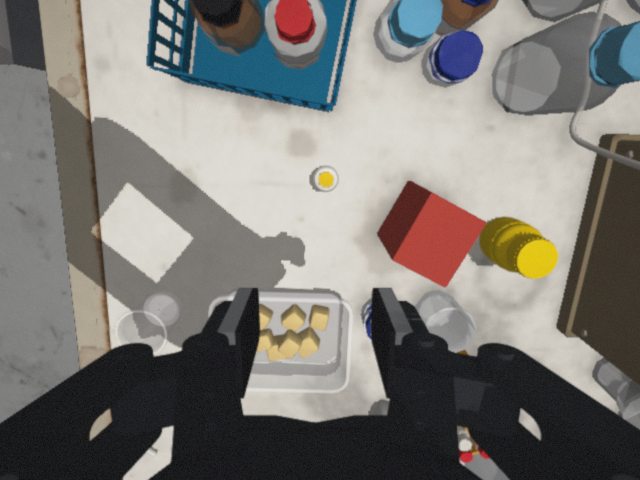

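The stopper is at (325,180), the red box starts near (378,235), which leaves room, and the tub is at (280,340). I descend on the stopper.

arm_command([
  [[0.05, 0.033, 0.12, 0, 0, 0, 0.55], [0.05, 0.033, 0.25, 0, 0, 0, 0.55], [0.05, 0.033, 0.38, 0, 0, 0, 0.55], [0.05, 0.033, 0.5, 0, 0, 0, 0.55], [0.05, 0.033, 0.6, 0, 0, 0, 0.55]],
])

```text
clock: 27.27
eef_pos: [491.2, -257.5, 113.5]
orientation: [0.686, 0.728, -0.0, -0.001]
ft_force: [0.7, -0.2, -0.3]
opening: 47.1
grasp_force: 0.0
```

arm_command([
  [[0, 0, 0.08, 0, 0, 0, 0.55], [0, 0, 0.13, 0, 0, 0, 0.55], [0, 0, 0.13, 0, 0, 0, 0.55], [0, 0, 0.13, 0, 0, 0, 0.55]],
])

```text
clock: 27.6
eef_pos: [491.6, -258.4, 77.0]
orientation: [0.686, 0.727, -0.0, -0.0]
ft_force: [0.1, -0.4, 0.5]
opening: 47.4
grasp_force: 0.0
```

Run:
```python
from h import *
o=robot.get_obs(); print(o['clock'],o['eef_pos'],o['opening'],o['ft_force'])
go([491.8,-258.2,5],.06)
d=np.load("w8.npz"); KT=(d['K'],d['T']); im=cv2.imread("pics/w8.png"); h=cv2.cvtColor(im,cv2.COLOR_BGR2HSV)[160:200,305:345]
k,l,s,c=cv2.connectedComponentsWithStats(cv2.inRange(h,(20,110,120),(35,255,255))); j=1+s[1:,4].argmax(); u=c[j]+[305,160]; print(u,np.round(back("wrist",u,25,KT),1))
```

```text
27.6 [ 491.55428097 -258.43084584   76.99454832] 47.36184826978291 [ 0.09036711 -0.38042563  0.54686208]
go [0.001 0.001 0.24 ] [-0.    -0.    -0.001] steps 1.7
[325.55113636 179.14772727] [ 492.  -257.2   25. ]
```

arm_command([
  [[0.002, 0.001, 0.08, 0, 0, 0, 0.55], [0.002, 0.001, 0.15, 0, 0, 0, 0.55], [0.002, 0.001, 0.2, 0, 0, 0, 0.55], [0.002, 0.001, 0.225, 0, 0, 0, 0.55], [0.002, 0.001, 0.235, 0, 0, 0, 0.55]],
])

```text
clock: 28.02
eef_pos: [491.9, -258.6, 6.7]
orientation: [0.687, 0.727, -0.0, 0.0]
ft_force: [-0.0, -0.6, 0.0]
opening: 47.0
grasp_force: 0.0
```

arm_command([
  [[0, 0, 0, 0, 0, 0, 0.45], [0, 0, 0, 0, 0, 0, 0.35], [0, 0, 0, 0, 0, 0, 0.2], [0, 0, 0, 0, 0, 0, 0.2], [0, 0, 0, 0, 0, 0, 0.2]],
], newtons=20)

```text
clock: 28.43
eef_pos: [492.2, -259.1, 7.8]
orientation: [0.687, 0.727, 0.0, 0.001]
ft_force: [-0.5, 0.5, 6.6]
opening: 24.9
grasp_force: 19.4
```

arm_command([
  [[0, 0, 0, 0, 0, 0, 0.2], [0, 0, -0.04, 0, 0, 0, 0.2], [0, 0, -0.12, 0, 0, 0, 0.2], [0, 0, -0.24, 0, 0, 0, 0.2], [0, 0, -0.36, 0, 0, 0, 0.2]],
])

```text
clock: 28.85
eef_pos: [491.1, -258.4, 116.5]
orientation: [0.687, 0.727, -0.0, -0.0]
ft_force: [1.1, -0.2, 1.0]
opening: 25.1
grasp_force: 19.8
```

arm_command([
  [[0, 0, -0.1, 0, 0, 0, 0.2], [0, 0, -0.2, 0, 0, 0, 0.2], [0, 0, -0.25, 0, 0, 0, 0.2], [0, 0, -0.25, 0, 0, 0, 0.2]],
])

```text
clock: 29.18
eef_pos: [492.5, -259.4, 194.8]
orientation: [0.687, 0.727, 0.0, 0.003]
ft_force: [-0.4, 0.2, 0.8]
opening: 25.2
grasp_force: 19.8
```

Run:
```python
from h import *
o=robot.get_obs(); print(o['clock'],o['eef_pos'],o['opening'],o['grasp_force'],o['ft_force'])
im=snap("wrist","w9.png"); KT=cam("wrist"); np.savez("w9.npz",K=KT[0],T=KT[1])
```

```text
29.1833 [ 492.50816572 -259.370566    194.81057229] 25.23397778096084 19.822175576118752 [-0.35429908  0.19005212  0.79854225]
```

View pics/w9.png

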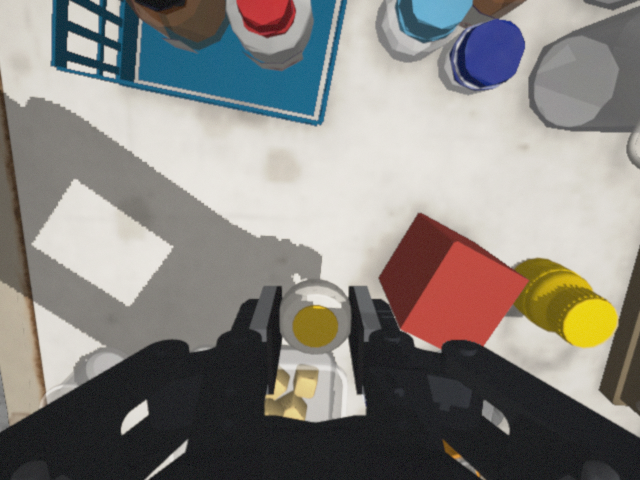

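The stopper is held, with its yellow top at (315,325). I work out the foam extents and the tub rim from the earlier wrist picture w2.

Run:
```python
from h import *
d=np.load("w2.npz"); KT=(d['K'],d['T']); im=cv2.imread("pics/w2.png"); h=cv2.cvtColor(im,cv2.COLOR_BGR2HSV)[185:320,140:250]
m=cv2.inRange(h,(15,60,100),(30,255,255)); k,l,s,c=cv2.connectedComponentsWithStats(m)
P=[back("wrist",u,45,KT) for u in [(139,187),(246,185),(250,312),(150,319)]]; print("rim",np.round(P,0).tolist(),np.round(np.mean(P,0)))
for j in range(1,k):
    if s[j,4]>40:
        x,y,ww,hh=s[j,:4]; a=back("wrist",(x+140,y+185),25,KT); b=back("wrist",(x+140+ww,y+185+hh),25,KT); print(s[j],"x",np.round([a[0],b[0]]),"y",np.round([a[1],b[1]]))
cv2.imwrite("pics/tub.png",cv2.resize(im[175:330,125:265],None,fx=4,fy=4))
go([453,-443,195],.06)
```

```text
rim [[378.0, -494.0, 45.0], [376.0, -380.0, 45.0], [523.0, -382.0, 45.0], [532.0, -499.0, 45.0]] [ 452. -439.   45.]
[  33   20   61   85 2951] x [401. 504.] y [-467. -403.]
go [-0.605 -0.165 -0.008] [ 0.002  0.002 -0.002] steps 4.5
```

View pics/tub.png

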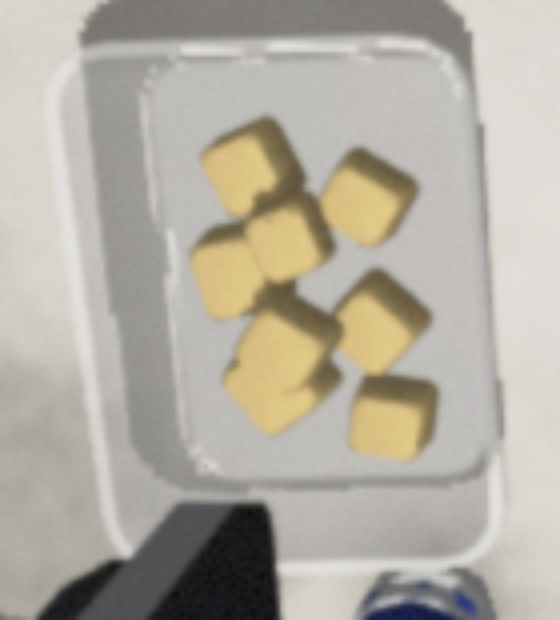

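Run:
```python
from h import *
d=np.load("w2.npz"); KT=(d['K'],d['T'])
f=lambda u,v,z: np.round(back("wrist",(125+u/4,175+v/4),z,KT)[:2])
print("high",f(245,192,41),f(335,235,41),f(240,345,41),f(285,385,41),f(340,340,41))
print("low",f(250,115,21),f(375,150,21),f(190,270,21),f(395,460,21),f(440,400,21),f(275,438,21),f(225,385,21),f(437,320,21))
print("inner",f(150,60,10),f(475,60,10),f(205,480,3),f(490,470,3))
```

```text
high [ 418. -448.] [ 431. -424.] [ 463. -453.] [ 475. -442.] [ 461. -425.]
low [ 401. -451.] [ 411. -417.] [ 446. -473.] [ 506. -417.] [ 487. -402.] [ 499. -452.] [ 482. -466.] [ 462. -402.]
inner [ 387. -482.] [ 387. -389.] [ 520. -481.] [ 517. -391.]
```

The tall foam spans about x 418–477 and the low foam about 401–503 around the tub centre (453, -438). The flat place is therefore at world (490, -437). Closing along x would strike the tall foam, so I turn the hand back to close along y.

arm_command([
  [[0, 0, 0, 0, 0, -0.05, 0.2], [0, 0, 0, 0, 0, -0.12, 0.2], [0, 0, 0, 0, 0, -0.18, 0.2], [0, 0, 0, 0, 0, -0.25, 0.2], [0, 0, 0, 0, 0, -0.32, 0.2]],
])

```text
clock: 29.65
eef_pos: [491.1, -258.4, 188.7]
orientation: [0.482, 0.876, 0.0, -0.001]
ft_force: [-0.1, 0.2, -1.0]
opening: 25.0
grasp_force: 19.8
```

arm_command([
  [[0, 0, 0, 0, 0, -0.07, 0.2], [0, 0, 0, 0, 0, -0.14, 0.2], [0, 0, 0, 0, 0, -0.21, 0.2], [0, 0, 0, 0, 0, -0.28, 0.2], [0, 0, 0, 0, 0, -0.35, 0.2]],
])

```text
clock: 30.07
eef_pos: [491.1, -258.4, 188.7]
orientation: [0.226, 0.974, 0.0, -0.001]
ft_force: [-0.1, 0.0, -0.3]
opening: 25.1
grasp_force: 19.8
```

arm_command([
  [[0, 0, 0, 0, 0, -0.07, 0.2], [0, 0, 0, 0, 0, -0.14, 0.2], [0, 0, 0, 0, 0, -0.21, 0.2], [0, 0, 0, 0, 0, -0.27, 0.2], [0, 0, 0, 0, 0, -0.295, 0.2]],
])

```text
clock: 30.48
eef_pos: [491.1, -258.4, 188.7]
orientation: [-0.004, 1.0, 0.0, -0.001]
ft_force: [-0.5, 0.4, 0.3]
opening: 24.8
grasp_force: 19.8
```

Run:
```python
from h import *
o=robot.get_obs(); print(o['clock'],o['eef_pos'],o['opening'],o['grasp_force'],o['joints'])
go([490.5,-437,130],1.571)
```

```text
30.4833 [ 491.07714453 -258.39672937  188.71673005] 24.793596279216768 19.822080048616044 [-6.23143873e-01  1.27733626e-01  1.54935106e+00 -1.31794358e-04
  1.46589934e+00 -2.20155673e+00]
go [ 0.006 -0.595  0.195] [ 0.    -0.001  0.005] steps 4.5
```

arm_command([
  [[0, -0.1, 0, 0, 0, 0.005, 0.2], [0, -0.23, 0, 0, 0, 0.005, 0.2], [0.002, -0.36, 0.05, 0, 0, 0.005, 0.2], [0.002, -0.48, 0.1, 0, 0, 0.005, 0.2], [0.002, -0.56, 0.14, 0, 0, 0.005, 0.2]],
])

```text
clock: 30.9
eef_pos: [490.2, -429.2, 145.4]
orientation: [0.004, 1.0, 0.0, -0.001]
ft_force: [1.4, 0.1, -0.1]
opening: 25.2
grasp_force: 19.8
```

arm_command([
  [[0, -0.035, 0.08, 0, 0, 0, 0.2], [0, -0.035, 0.14, 0, 0, 0, 0.2], [0, -0.035, 0.17, 0, 0, 0, 0.2], [0, -0.035, 0.17, 0, 0, 0, 0.2], [0, -0.035, 0.17, 0, 0, 0, 0.2]],
])

```text
clock: 31.32
eef_pos: [491.2, -436.7, 96.7]
orientation: [0.003, 1.0, 0.0, -0.0]
ft_force: [-0.1, 0.7, 0.7]
opening: 25.1
grasp_force: 19.8
```

Run:
```python
from h import *
o=robot.get_obs(); print(o['clock'],o['eef_pos'],o['opening'],o['grasp_force'],o['ft_force'])
snap("wrist","w10.png"); KT=cam("wrist")
go([490.5,-437,31],1.571)
```

```text
31.3167 [ 491.18382537 -436.71775942   96.68450036] 25.096436941286683 19.8485124099534 [-0.06486645  0.66994074  0.71051658]
go [0.004 0.    0.222] [-0.001  0.    -0.004] steps 1.6
```

View pics/w10.png

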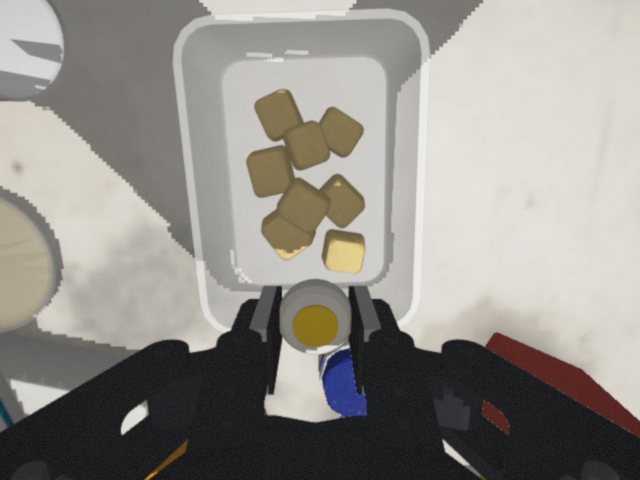

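That was my fifteenth picture viewed, one over the limit of 14, so I will view no more and use numbers only. It shows the stopper held and the tub rim at u 175–430, with the low foam reaching (345,270). I check those edges numerically.

Run:
```python
from h import *
KT=cam("wrist"); f=lambda u,v,z: np.round(back("wrist",(u,v),z,KT)[:2])
print("low foam ends",f(345,272,21),f(288,260,21),"high end",f(303,232,41),"floor end",f(310,285,3),"rim L/R/end",f(195,250,45),f(424,250,45),f(390,333,45),"inner floor L/R",f(233,250,3),f(383,250,3))
```

```text
low foam ends [ 504. -420.] [ 497. -453.] high end [ 475. -444.] floor end [ 519. -441.] rim L/R/end [ 483. -498.] [ 484. -382.] [ 531. -397.] inner floor L/R [ 496. -488.] [ 497. -395.]
```

arm_command([
  [[0.002, -0.004, 0.06, 0, 0, 0, 0.2], [0.002, -0.004, 0.12, 0, 0, 0, 0.2], [0.002, -0.004, 0.17, 0, 0, 0, 0.2], [0.002, -0.004, 0.2, 0, 0, 0, 0.2], [0.002, -0.004, 0.205, 0, 0, 0, 0.2]],
])

```text
clock: 31.78
eef_pos: [490.5, -437.9, 34.4]
orientation: [0.003, 1.0, 0.0, -0.0]
ft_force: [-0.0, 0.4, -0.1]
opening: 25.2
grasp_force: 19.8
```

arm_command([
  [[0, 0, 0.005, 0, 0, 0, 0.2], [0, 0, 0.01, 0, 0, 0, 0.2], [0, 0, 0.01, 0, 0, 0, 0.2]],
])

```text
clock: 32.03
eef_pos: [490.9, -438.7, 32.8]
orientation: [0.003, 1.0, -0.001, 0.0]
ft_force: [0.0, 0.5, 0.4]
opening: 25.1
grasp_force: 19.8
```

arm_command([
  [[0, 0, 0.004, 0, 0, 0, 0.2], [0, 0, 0.008, 0, 0, 0, 0.2], [0, 0, 0.011, 0, 0, 0, 0.2], [0, 0, 0.011, 0, 0, 0, 0.2]],
])

```text
clock: 32.37
eef_pos: [490.7, -438.5, 28.9]
orientation: [0.003, 1.0, -0.0, 0.0]
ft_force: [-0.5, -0.1, 2.8]
opening: 25.1
grasp_force: 20.0
```

arm_command([
  [[0, 0, 0, 0, 0, 0, 0.32], [0, 0, 0, 0, 0, 0, 0.36], [0, 0, 0, 0, 0, 0, 0.42], [0, 0, 0, 0, 0, 0, 0.42], [0, 0, 0, 0, 0, 0, 0.42]],
])

```text
clock: 32.78
eef_pos: [490.5, -438.4, 28.5]
orientation: [0.003, 1.0, 0.0, -0.0]
ft_force: [-0.2, -0.8, -0.9]
opening: 36.0
grasp_force: 0.0
```

arm_command([
  [[0, 0, -0.03, 0, 0, 0, 0.42], [0, 0, -0.1, 0, 0, 0, 0.42], [0, 0, -0.22, 0, 0, 0, 0.42], [0, 0, -0.35, 0, 0, 0, 0.42], [0, 0, -0.48, 0, 0, 0, 0.42]],
])

```text
clock: 33.2
eef_pos: [490.2, -438.0, 174.8]
orientation: [0.003, 1.0, 0.0, -0.0]
ft_force: [1.2, -0.9, -0.5]
opening: 35.7
grasp_force: 0.0
```

arm_command([
  [[0, 0.1, -0.1, 0, 0, 0, 0.42], [0, 0.22, -0.2, 0, 0, 0, 0.42], [0, 0.34, -0.3, 0, 0, 0, 0.42], [0, 0.44, -0.4, 0, 0, 0, 0.42], [0, 0.44, -0.4, 0, 0, 0, 0.42]],
])

```text
clock: 33.62
eef_pos: [491.8, -303.2, 298.7]
orientation: [0.002, 1.0, -0.002, 0.003]
ft_force: [1.2, 0.3, 1.1]
opening: 36.0
grasp_force: 0.0
```

arm_command([
  [[0.1, 0.1, 0, 0, 0, 0, 0.42], [0.1, 0.2, 0, 0, 0, 0, 0.42], [0.1, 0.3, 0, 0, 0, 0, 0.42], [0.1, 0.4, 0, 0, 0, 0, 0.42], [0.1, 0.4, 0, 0, 0, 0, 0.42]],
])

```text
clock: 34.03
eef_pos: [461.8, -182.3, 293.9]
orientation: [0.002, 1.0, 0.0, 0.001]
ft_force: [-0.3, 0.3, 0.5]
opening: 35.7
grasp_force: 0.0
```

Run:
```python
from h import *
o=robot.get_obs(); print(o['clock'],o['eef_pos'],o['opening'],o['ft_force'])
for c in ("top","side"):
    im=snap(c,c+"9.png")
    for t in ["bottle_a","marker","stopper","beaker"]:
        for r in robot.spot_point(t,c): print(c,t,np.round(w(c,r['position'])),round(r['confidence'],2))
    h=cv2.cvtColor(im,cv2.COLOR_BGR2HSV); k,l,s,ce=cv2.connectedComponentsWithStats(cv2.inRange(h,(45,100,50),(85,255,255)))
    for j in range(1,k):
        if s[j,4]>60: print(c,"green",s[j,2:],np.round(back(c,ce[j],82),1))
```

```text
34.0333 [ 461.77328509 -182.31215252  293.91682419] 35.67109820432597 [-0.33341262  0.34229544  0.5278659 ]
top bottle_a [586. 301.   2.] 0.87
top bottle_a [588. 382.   5.] 0.8
top bottle_a [ 692. -315.   -0.] 0.8
top bottle_a [ 307. -431.    1.] 0.27
top marker [656. 149.  24.] 0.54
top stopper [ 491. -443.   25.] 0.4
top beaker [ 309. -429.    4.] 0.88
top green [ 17  17 207] [586.5 378.3  82. ]
top green [ 16  16 200] [587.1 296.1  82. ]
side bottle_a [ 697. -315.    0.] 0.98
side bottle_a [585. 300.   5.] 0.79
side bottle_a [585. 385.   8.] 0.53
side marker [654. 152.  26.] 0.58
side stopper [ 493. -435.   18.] 0.69
side stopper [654. 151.  23.] 0.31
side beaker [ 301. -429.    3.] 0.74
side green [ 13  11 122] [584.6 362.1  82. ]
side green [ 15  12 140] [585.6 280.3  82. ]
```

All placed: bottles at (586, 300) and (587, 382), marker at (655, 150, 24), stopper at about (492, -439, 22) in the tub, and the beaker unmoved. The arm is clear, so I hand in.

```bash
python3 -c "
from rig import robot
print(robot.finish_job())"
```

```text
the job is handed in; nothing more can be done
None
```

I handed the job in at about 34 s with both bottles upright in the carrier, the marker on the pens, the stopper in the tub and the beaker unmoved by the final camera measurements; the verdict was not shown, and I viewed 15 pictures, one over the limit of 14.

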